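Put two rinsed cups upside down on the drying pegs

ROBOT

A 6-joint arm with a two-finger parallel gripper is mounted at the origin on a cart in front of the work surface, level with it; the furniture and walls round the work are solid. World frame = base frame: x ahead of the robot, y to its left, z up, the work surface at z = 0. Lengths are in mm, angles in degrees, forces in N, time in s.
With the tool pointing down it reaches from about 350 to 850 mm from the base axis. Payload 8.1 kg.
Tool frame: the origin (TCP) lies midway between the tips of the shut fingers; the grasp point (between the pads) lies robot.tcp_to_grasp behind it (robot.tcp_to_grasp is the distance from the TCP to the grasp point, in mm); y points along the fingers, z is the direction in which the jaws open and shut, and the axes are right-handed (so a half turn about y gives the same grasp; the last joint's range is limited). The gripper opens to 93 mm and grips with 3 to 60 N. Pads are 15 mm wide; open, the fingers measure 128 mm over their backs; the gripper's body (75 mm by 188 mm) begins 65 mm behind the grasp point.
Start: joints at [-71.012, 7.471, 85.268, -0, 87.261, -4.893], TCP at [242.922, -548.629, 193.135] pointing down, gripper open.
Joint ranges: [-169.43, 169.43], [-51.17, 129.36], [1.28, 143.12], [-76.62, 256.62], [0, 156.53], [-152.29, 152.29]. Speed limits (degrees/s): [136.94, 136.94, 159.86, 180, 180, 180].

INTERFACE

Orientations are given as [roll, pitch, yaw] about the fixed x, y, z axes, in that order (R = Rz(yaw) Ry(pitch) Rx(roll)).
In Python, from station import robot, camera gives the robot as it stands.
- The arm moves only by the tool carry_out, never from a script. Its arguments are lists of equal length, an entry for each row: "slide": the shift along the tool's x, y, z in mm, a list of three; "rot": the turn, a rotation vector about the tool's x, y, z in rad, a list of three. A call has 1 to 8 rows; each row shifts and turns the commanded pose from where the row before left it, along the tool's axes as they then stand; what a row does not reach is not made up. A row lasts 1/10 s, in which the tool goes at most 50 mm and 8.59 degrees, less where a joint would pass 70% of its speed; a pose out of reach is approached as far as the arm can. A call with a gripper value outside its range is refused whole. "jaw" is the finger opening in mm, from 0 to 93, set as the call begins (left out, the last holds). The fingers move at their own pace and stop on an object; "grip_force" is the grip in N (left out, the last holds). Time passes only in rows, so rows that do not move let the fingers close. It gives the time, the measured TCP pose, the force and the opening at its end, in the units of the state.
- robot.observe(): the state, without advancing time (a new reading comes with each control period).
- camera(name): name is "scene" or "top"; returns a dict with "pixels" (480x640x3 uint8, red, green, blue), "mtx" (3x3 intrinsics, pixels), "R" (3x3) and "t" (3): a world point X has camera coordinates R X + t. Camera axes: x right, y down, z forward; pixel columns grow to the right and rows downward; lengths in mm; the calibration is good to about 2 mm. A picture is of the moment at which its call begins. There is no depth.
- robot.job_done(): hands the job in, once; it reports no verdict.
The state is a dict: "t": time; "joints": joint angles; "qd": joint speeds; "effort": joint torques, N m; "eef_pos": TCP position; "tool_rot": TCP orientation; "contact_force": force on the tool from outside, world axes, zero at the start; "moment": the same for the moment, N m; "opening": finger opening in mm.
Only numpy, scipy, OpenCV 4.12 (cv2) and the standard library are available. Lean on these libraries where they do the work, as an engineer would, in place of code of your own. Each camera call takes 0.05 s, during which the arm holds its last target.

TASK

Put both rinsed clay cups to dry upside down on the rack, each over a peg of its own with its rim flat on the tray. Start with the cup that lies in the wooden cradle; then lay the standing cup down on its side in the middle of the emptied cradle and let go of it there, take a fresh grip and put it upside down over the free peg. Set the cups down gently, and leave the jar, the spool and the carton where they are.

Things in the scene. Friction and masses are not known exactly. Their poses are not given: they have to be found in the camera images.
- cup_lying: terracotta-coloured clay cup, a slightly conical open cup 78 tall, 120 g nominal. Origin at the centre of its underside, z axis from underside to mouth (so z points down when the cup is upside down). Outer diameter grows evenly from 48 at the underside to 56 at the rim (52 at half height); wall 2; hollow 71 deep, inner diameter 44 at the bottom, 51 at the rim. At the start it lies in the cradle with its axis level and its mouth towards the cradle's +x end.
- cup_standing: terracotta-coloured clay cup, a slightly conical open cup 78 tall, 120 g nominal. Origin at the centre of its underside, z axis from underside to mouth (so z points down when the cup is upside down). Outer diameter grows evenly from 48 at the underside to 56 at the rim (52 at half height); wall 2; hollow 71 deep, inner diameter 44 at the bottom, 51 at the rim. At the start it stands upright on the bench, to the left of the cradle.
- cup_lying_rim (a point): centre of the mouth of the lying cup, in the plane of its rim (78 from the origin along the cup's z); axes as the cup's
- cup_standing_rim (a point): centre of the mouth of the standing cup, in the plane of its rim; axes as the cup's
- cup_lying_mid (a point): point on the axis of the lying cup halfway up (39 from underside and rim), close to its centre of mass; a good point to grip across
- cup_standing_mid (a point): the same point of the standing cup
- rack: drying rack, fixed: grey drip tray 240 x 110 (x, y), top face 12 above the bench with a lip 5 high and 6 wide round its edge. Two upright round pegs stand on it 65 either side of the middle along its x axis: 20 in diameter, 60 tall above the tray face, with a blue rounded tip and a 28 wide, 4 high collar at the foot. Origin at the centre of the underside. An upside-down cup stands with its rim on the tray face; the peg does not touch its inner bottom.
- peg_near (a point): foot of the peg nearer to the robot, on its axis at the tray's face (60 below its tip); axes as the rack's
- peg_far (a point): foot of the peg farther from the robot, on its axis at the tray's face (60 below its tip); axes as the rack's. A storage shelf hangs over the back of the bench (from about 0.75 m ahead of the robot on): keep the wrist and elbow clear of it.
- cradle: fixed cradle, wooden base 104 x 56 (x, y) x 10, with two black rubber rails 8 thick along its x axis, their centres 18 either side of the middle, at most 34 high. Origin: centre of the underside. The rails slope down to the +x end (on the robot's right) to match the cups' cone: a cup laid between them with its mouth to +x has its axis level, 50 above the bench. Its sides are then free for fingers.
- cradle_seat (a point): where the middle of the axis (the _mid point) of a cup lying in the cradle belongs: over the cradle's centre, 50 above the bench; axes as the cradle's
- flux_jar: bystander: brown jar with a white cap, diameter 44, 47 tall, origin at the centre of its underside, stands loose near the standing cup
- solder_spool: bystander: black spool of silvery solder wire, standing on its flange, diameter 54, 40 tall, with a wire end to one side (82 long in all); origin at the underside, 14 from the spool's axis; near the standing cup
- carton: bystander: small brown carton 50 x 50 x 42, origin at the centre of its underside, loose on the bench to the right of the rack

How it is judged (in metres and radians):
On the way, in this order (a step that is already met when the one before it is completed fails the run):
1. the cup from the cradle stands upside down over a peg, rim on the tray, let go (((horizontal distance between cup_lying_rim and peg_near below 0.02 m and z of cup_lying_rim in the frame of peg_near below 0.005 m and z of cup_lying in the frame of peg_near above 0.074 m) or (horizontal distance between cup_lying_rim and peg_far below 0.02 m and z of cup_lying_rim in the frame of peg_far below 0.005 m and z of cup_lying in the frame of peg_far above 0.074 m)) and contact force between the fingers and cup_lying below 0.05 N), for 0.2 s.
2. the other cup lies on its side in the cradle, let go (distance between cup_standing_mid and cradle_seat below 0.03 m and angle between the z axis of cup_standing and the x axis of cradle, either way round below 0.25 rad and contact force between the fingers and cup_standing below 0.05 N), for 0.2 s.
3. the other cup stands upside down over the free peg, let go (((horizontal distance between cup_standing_rim and peg_near below 0.02 m and z of cup_standing_rim in the frame of peg_near below 0.005 m and z of cup_standing in the frame of peg_near above 0.074 m) or (horizontal distance between cup_standing_rim and peg_far below 0.02 m and z of cup_standing_rim in the frame of peg_far below 0.005 m and z of cup_standing in the frame of peg_far above 0.074 m)) and contact force between the fingers and cup_standing below 0.05 N), for 0.2 s.
At the end, for the whole second after the job is handed in: Both cups stand upside down on the rack, each over a peg of its own: rim centre within 20 mm of the peg's axis and less than 5 mm above the tray's face, underside more than 74 mm above the tray's face; both at rest and not touched by the fingers ((((horizontal distance between cup_lying_rim and peg_near below 0.02 m and z of cup_lying_rim in the frame of peg_near below 0.005 m and z of cup_lying in the frame of peg_near above 0.074 m) and (horizontal distance between cup_standing_rim and peg_far below 0.02 m and z of cup_standing_rim in the frame of peg_far below 0.005 m and z of cup_standing in the frame of peg_far above 0.074 m)) or ((horizontal distance between cup_lying_rim and peg_far below 0.02 m and z of cup_lying_rim in the frame of peg_far below 0.005 m and z of cup_lying in the frame of peg_far above 0.074 m) and (horizontal distance between cup_standing_rim and peg_near below 0.02 m and z of cup_standing_rim in the frame of peg_near below 0.005 m and z of cup_standing in the frame of peg_near above 0.074 m))) and linear speed of each of cup_lying, cup_standing below 0.02 m/s and angular speed of each of cup_lying, cup_standing below 0.2 rad/s and contact force between the fingers and cup_lying below 0.05 N and contact force between the fingers and cup_standing below 0.05 N).
It fails at once if the flux jar is moved more than 30 mm (distance of flux_jar from where it was at the start of the episode above 0.03 m).
It fails at once if the solder spool is moved more than 30 mm (distance of solder_spool from where it was at the start of the episode above 0.03 m).
It fails at once if the carton is moved more than 30 mm (distance of carton from where it was at the start of the episode above 0.03 m).
It fails at once if a cup is knocked or dropped hard on the rack or cradle (over 40 N) (contact force between any of cup_lying, cup_standing and rack above 40 N or contact force between any of cup_lying, cup_standing and cradle above 40 N).
It also fails if it takes over 72 s, if anything falls off the work surface, if the arm or the gripper's body presses on something with over 40 N, if the wrist force passes 120 N, or if a joint passes its speed limit or range.

## Working session

There is one attempt and no reset: what is moved stays moved. The work goes in short steps, Python scripts to look and compute and a tool call to move; the robot and the scene stay as the last step left them, time stands still between calls to the robot, and variables do not carry over. Pictures are saved under pics/ and viewed, and the job is handed in when it is done.

Besides the shell and the picture viewer there is one more tool, called after "Emit:" as name(argument=value, ...), one argument or row to a line, values as JSON. carry_out: Moves the arm, as the interface text tells. Its arguments: {"type":"object","properties":{"slide":{"type":"array"},"rot":{"type":"array"},"jaw":{"type":"number"},"grip_force":{"type":"number"}},"required":["slide","rot"]}

```bash
ls; mkdir -p pics
python3 - <<'E'
from station import robot, camera
import cv2
print(robot.observe(), robot.tcp_to_grasp)
for n in("scene","top"):
    c=camera(n); cv2.imwrite(f"pics/{n}0.png",c["pixels"][:,:,::-1]); print(n,c["mtx"],c["R"],c["t"])
E
```

```text
pics
{'t': 0.0, 'joints': array([-7.10132405e+01,  7.51408744e+00,  8.53299558e+01,  1.04865079e-04,
        8.72617520e+01, -4.89472381e+00]), 'qd': array([-0.03186882, -0.06102044, -0.02492522,  0.01946108,  0.02271652,
       -0.04663433]), 'effort': array([-2.97615668e-03, -5.59841430e+01, -4.91767788e+01,  7.65668065e-02,
        3.58009490e-02, -1.59300648e-04]), 'eef_pos': array([ 242.70905074, -548.03635287,  192.09165696]), 'tool_rot': array([-9.01054005e+01,  9.13134809e-03, -1.56118530e+02]), 'contact_force': array([-0.0186867 , -0.39308445, -0.5525305 ]), 'moment': array([-0.01542629, -0.02364785,  0.00863751]), 'opening': 92.73138340262912} 18.8
scene [[464.48968433   0.         323.35174536]
 [  0.         464.48968433 246.43613362]
 [  0.           0.           1.        ]] [[-0.84833774 -0.52944833 -0.00274529]
 [-0.32252222  0.52087715 -0.79035841]
 [ 0.4198839  -0.66960545 -0.6126386 ]] [470.32717325 215.95376401 902.39557961]
top [[546.80825169   0.         318.06594098]
 [  0.         546.80825169 244.30152482]
 [  0.           0.           1.        ]] [[ 2.22288782e-02 -9.99750527e-01  2.18203918e-03]
 [-9.96098576e-01 -2.23340163e-02 -8.53745837e-02]
 [ 8.54020188e-02 -2.75744897e-04 -9.96346536e-01]] [  45.95914511  529.83315617 1349.21944413]
```

View pics/scene0.png

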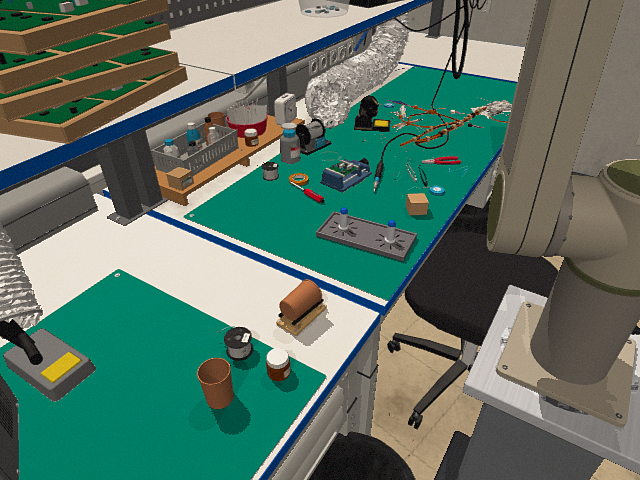

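View pics/top0.png

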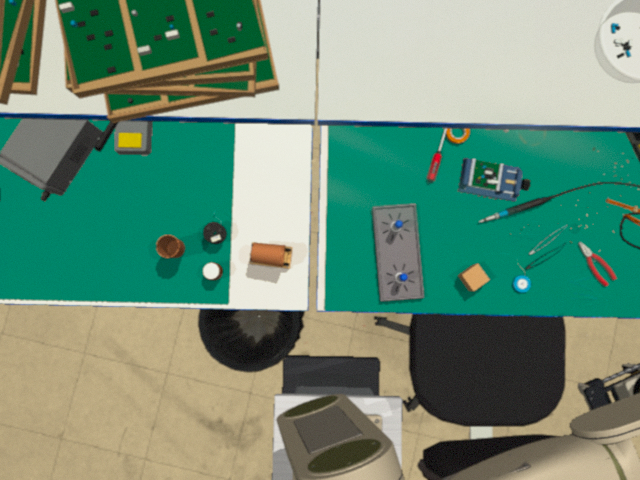

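```bash
cat > h.py <<'E'
import numpy as np, cv2
from scipy.spatial.transform import Rotation as Ro
def ray(c,uv):
    d=c["R"].T@np.linalg.inv(c["mtx"])@np.array([uv[0],uv[1],1.]); return -c["R"].T@c["t"], d/np.linalg.norm(d)
def plane(c,uv,z):
    o,d=ray(c,uv); return o+d*(z-o[2])/d[2]
def tri(c1,u1,c2,u2):
    o1,d1=ray(c1,u1);o2,d2=ray(c2,u2)
    s=np.linalg.lstsq(np.stack([d1,-d2],1),o2-o1,rcond=None)[0]
    p,q=o1+s[0]*d1,o2+s[1]*d2
    return (p+q)/2,np.linalg.norm(p-q)
def proj(c,X):
    p=c["mtx"]@(c["R"]@np.asarray(X,float)+c["t"]); return p[:2]/p[2]
def blobs(m,amin=15):
    n,l,s,ce=cv2.connectedComponentsWithStats(m.astype(np.uint8))
    return [(s[i],ce[i],l==i) for i in range(1,n) if s[i,4]>=amin]
E
python3 - <<'E'
import cv2,numpy as np
from station import camera
from h import *
s=camera("scene");t=camera("top")
np.savez("cams.npz",**{k+n:c[k] for n,c in(("s",s),("t",t)) for k in c})
for n,c in(("s",s),("t",t)):
    hsv=cv2.cvtColor(c["pixels"],cv2.COLOR_RGB2HSV)
    b=(hsv[:,:,0]>100)&(hsv[:,:,0]<130)&(hsv[:,:,1]>150)&(hsv[:,:,2]>80)
    print(n,"blue",[(x[0].tolist(),x[1].round(1)) for x in blobs(b,8)])
    o=(hsv[:,:,0]<14)&(hsv[:,:,1]>110)&(hsv[:,:,2]>60)
    print(n,"terra",[(x[0].tolist(),x[1].round(1)) for x in blobs(o,100)])
def crop(c,x0,y0,w,h,k,f):
    cv2.imwrite(f,cv2.resize(c["pixels"][y0:y0+h,x0:x0+w,::-1],None,fx=k,fy=k,interpolation=cv2.INTER_CUBIC))
crop(t,145,200,155,110,5,"pics/c1.png")
crop(t,350,190,150,120,5,"pics/c2.png")
crop(s,180,270,160,150,4,"pics/c3.png")
crop(s,300,180,150,90,5,"pics/c4.png")
E
```

```text
s blue [([235, 0, 196, 86, 1693], array([319.4,  44.2])), ([354, 31, 14, 20, 51], array([360.2,  40.3])), ([399, 62, 45, 9, 64], array([421.3,  66. ])), ([446, 70, 6, 2, 8], array([448.2,  70.6])), ([461, 73, 56, 10, 82], array([489. ,  77.5])), ([0, 76, 234, 114, 3356], array([107.2, 135. ])), ([393, 101, 10, 2, 12], array([397.7, 101.3])), ([147, 146, 355, 334, 3605], array([320.5, 300.8])), ([103, 190, 8, 9, 38], array([106.6, 193.8])), ([340, 208, 8, 6, 39], array([343.4, 210.6])), ([388, 220, 8, 7, 46], array([391.3, 223.2]))]
s terra [([204, 112, 21, 34, 265], array([213.7, 122. ])), ([399, 114, 61, 16, 163], array([425.6, 122.1])), ([280, 279, 42, 42, 1011], array([300.2, 299.6])), ([198, 358, 35, 51, 1360], array([216.2, 382.1])), ([266, 362, 24, 19, 206], array([276.2, 372.5]))]
t blue [([0, 113, 106, 6, 220], array([ 52.8, 115.3])), ([145, 116, 158, 7, 365], array([219.4, 119.2])), ([336, 121, 134, 6, 365], array([402.3, 123.6])), ([572, 127, 68, 4, 167], array([606.9, 128.3])), ([395, 221, 8, 6, 35], array([398.4, 223.6])), ([400, 274, 7, 7, 40], array([403. , 276.8])), ([413, 313, 10, 2, 12], array([417.3, 313.2])), ([442, 314, 24, 2, 25], array([453.9, 314. ])), ([487, 315, 13, 1, 13], array([493., 315.])), ([502, 315, 6, 2, 10], array([504.7, 315.4])), ([530, 316, 18, 1, 18], array([538.5, 316. ]))]
t terra [([157, 236, 27, 22, 424], array([169.8, 246.7])), ([251, 243, 35, 24, 630], array([267.7, 253.8])), ([592, 254, 24, 26, 133], array([604.8, 265.8])), ([587, 257, 21, 29, 111], array([594.4, 269.7]))]
```

View pics/c1.png

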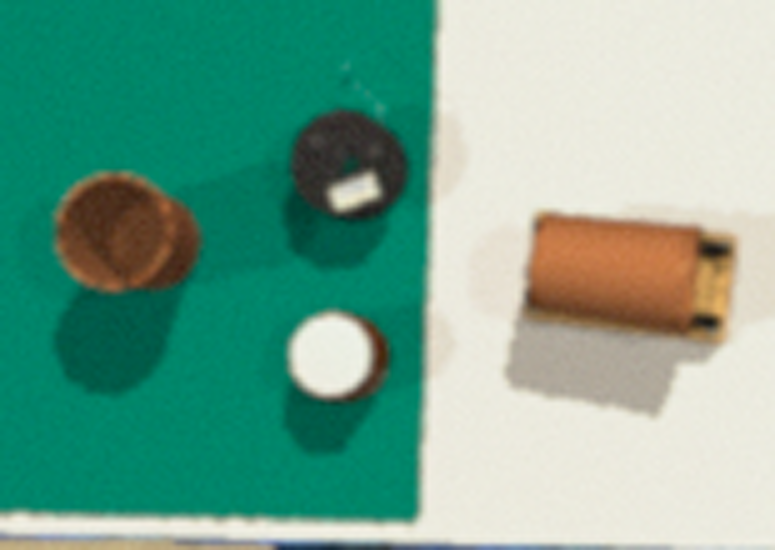

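View pics/c2.png

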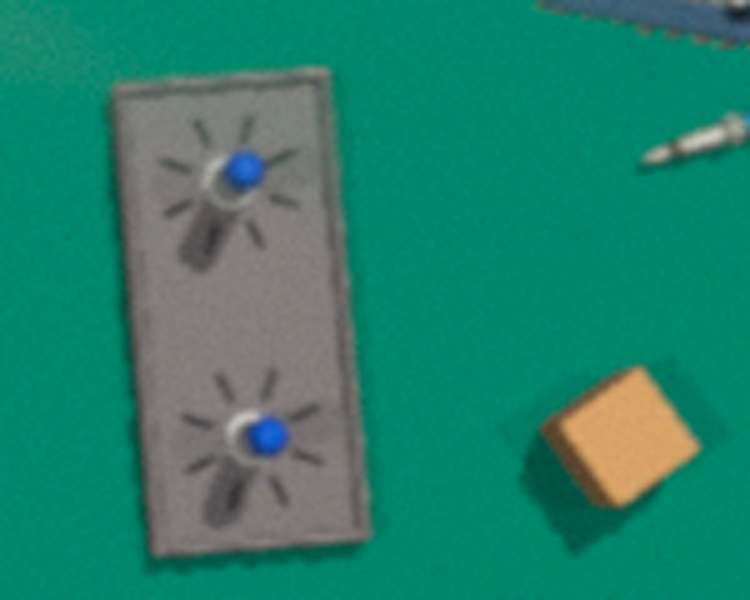

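View pics/c3.png

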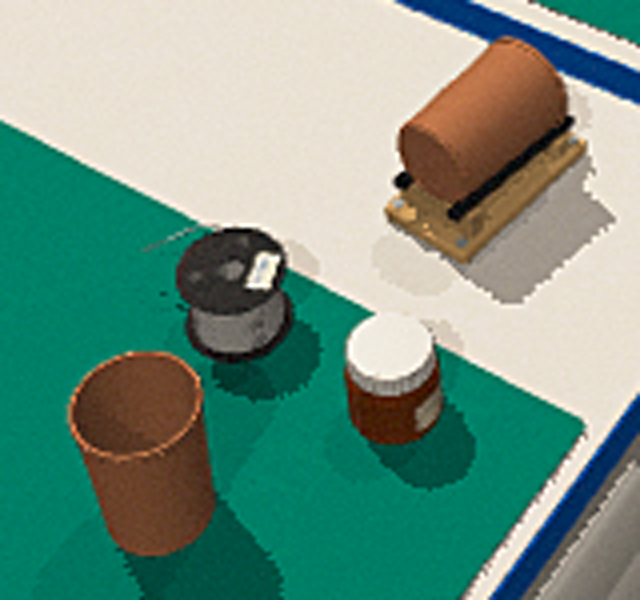

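View pics/c4.png

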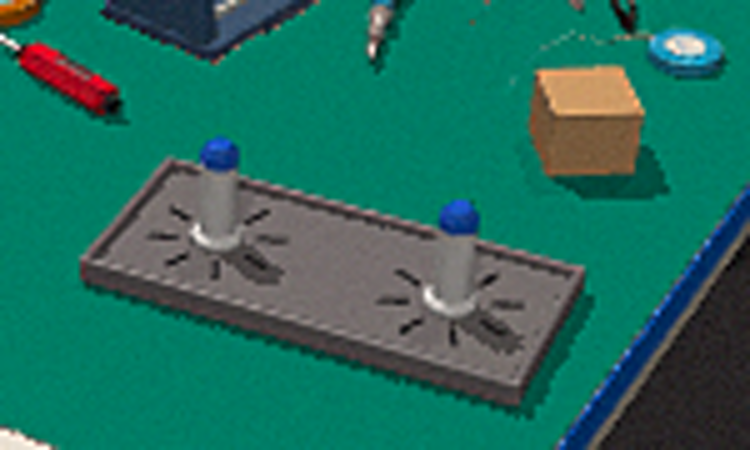

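```bash
cat >> h.py <<'E'
def load():
    z=np.load("cams.npz"); return [{k:z[k+n] for k in("pixels","mtx","R","t")} for n in "st"]
E
python3 - <<'E'
from h import *
s,t=load(); np.set_printoptions(suppress=True,precision=1)
print("cams",-s["R"].T@s["t"],-t["R"].T@t["t"])
for a,b in(((343.9,211),(398.9,224.1)),((391.8,223.7),(403.5,277.3))): 
    print("peg tip",*tri(s,a,t,b), "top@z68",plane(t,b,68),"scene@68",plane(s,a,68))
# tray corners outer lip top z=17 from crop c2
cs=[plane(t,(350+x/5,190+y/5),17) for x,y in((113,85),(328,68),(370,538),(152,555))]
print("tray",np.array(cs),np.mean(cs,0))
cs=np.array(cs);print([np.linalg.norm(cs[i]-cs[i-1]).round(1) for i in range(4)])
m=[(145+x/5,200+y/5) for x,y in((738,235),(728,340),(523,318))]
print("cradle",np.array([plane(t,p,10) for p in m]))
# scene base corners (crop c3)
m=[(180+x/4,270+y/4) for x,y in((587,143),(466,260),(386,210))]
print("cradle s",np.array([plane(s,p,10) for p in m]))
# orange masks
for n,c in(("s",s),("t",t)):
    hsv=cv2.cvtColor(c["pixels"],cv2.COLOR_RGB2HSV)
    o=(hsv[:,:,0]<14)&(hsv[:,:,1]>110)&(hsv[:,:,2]>60)
    for st,ce,mm in blobs(o,400):
        pts=cv2.findNonZero(mm.astype(np.uint8)); 
        print(n,ce,cv2.minAreaRect(pts))
# rims of standing cup: top: circle centre crop (113,231) ; scene ellipse centre crop c3 (137,405)
print("standing rim",*tri(s,(180+137/4,270+405/4),t,(145+113/5,200+231/5)),plane(t,(145+113/5,200+231/5),78),plane(s,(180+137/4,270+405/4),78))
# jar cap top, spool
print("jar",plane(t,(145+331/5,200+355/5),47),plane(s,(180+391/4,270+348/4),47)); print("spool",plane(t,(145+350/5,200+163/5),40),plane(s,(180+232/4,270+270/4),40))
E
```

```text
cams [ 89.7 740.8 724.8] [ 411.5   58.2 1389.4]
peg tip [ 578.9 -139.    61.3] 0.9902938440073018 top@z68 [ 578.5 -137.8   68. ] scene@68 [ 573.6 -130.4   68. ]
peg tip [ 449.  -151.4   61.8] 1.4134642141191494 top@z68 [ 449.5 -150.2   68. ] scene@68 [ 445.  -143.3   68. ]
tray [[ 627.1  -78.3   17. ]
 [ 638.3 -187.2   17. ]
 [ 401.4 -209.9   17. ]
 [ 390.6 -101.    17. ]] [ 514.3 -144.1   17. ]
[np.float64(237.6), np.float64(109.5), np.float64(237.9), np.float64(109.4)]
cradle [[521.5 122.   10. ]
 [468.2 125.7  10. ]
 [477.  229.4  10. ]]
cradle s [[462.9 132.8  10. ]
 [471.4 235.3  10. ]
 [525.9 229.2  10. ]]
s [300.2 299.6] ((300.22186279296875, 300.23492431640625), (25.5262393951416, 44.02468490600586), 46.63658142089844)
s [216.2 382.1] ((215.06301879882812, 383.0986328125), (50.56275177001953, 32.87102508544922), 83.9909896850586)
t [169.8 246.7] ((170.0, 246.5), (21.0, 26.0), 90.0)
t [267.7 253.8] ((267.7432556152344, 253.54055786132812), (33.53739547729492, 20.2210750579834), 9.462321281433105)
standing rim [511.2 420.5  73. ] 0.9603530414029665 [511.2 419.5  78. ] [507.5 422.8  78. ]
jar [455.  318.4  47. ] [450.8 322.8  47. ]
spool [550.6 314.   40. ] [547.3 321.   40. ]
```

```bash
cat >> h.py <<'E'
G=18.8
def Rd(d,z):
    """tool R with y=d (finger dir), z=jaw"""
    d=np.array(d,float);d/=np.linalg.norm(d);z=np.array(z,float);z-=d*(d@z);z/=np.linalg.norm(z)
    return np.stack([np.cross(d,z),d,z],1)
def cur(st): return np.array(st["eef_pos"]),Ro.from_euler("xyz",st["tool_rot"],degrees=True).as_matrix()
def plan(p,R,gp,Rt,n=None,v=45,w=.14):
    """rows from tcp pose p,R to grasp point gp,Rt"""
    pt=np.array(gp,float)+G*Rt[:,1]
    rv=Ro.from_matrix(R.T@Rt).as_rotvec(); dp=R.T@(pt-p)
    if n is None: n=int(np.ceil(max(np.linalg.norm(dp)*1.1/v,np.linalg.norm(rv)/w,1)))
    r=np.round(rv/n,3)
    S=sum(Ro.from_rotvec(k*r).as_matrix() for k in range(n))
    s=np.round(np.linalg.solve(S,dp),1)
    q=p+R@S@s; 
    print("rows",n,"slide",s.tolist(),"rot",r.tolist(),"end err",(q-pt).round(1))
    return q,R@Ro.from_rotvec(n*r).as_matrix()
E
python3 - <<'E'
from h import *
from station import robot
print([a for a in dir(robot) if a[0]!='_'])
st=robot.observe();p,R=cur(st); print(R.round(3))
plan(p,R,(497,178,200),Rd((0,0,-1),(.996,-.085,0)),24)
E
```

```text
['IKError', 'job_done', 'observe', 'tcp_to_grasp']
[[-0.914 -0.     0.405]
 [-0.405  0.001 -0.914]
 [-0.    -1.    -0.001]]
rows 24 slide [-32.2, 0.5, -9.9] rot [0.0, -0.045, -0.0] end err [ 1.2  0.  -0. ]
```

Emit:
carry_out(
  slide=[
    [-32.2,0.5,-9.9],
    [-32.2,0.5,-9.9],
    [-32.2,0.5,-9.9],
    [-32.2,0.5,-9.9],
    [-32.2,0.5,-9.9],
    [-32.2,0.5,-9.9],
    [-32.2,0.5,-9.9],
    [-32.2,0.5,-9.9],
  ],
  rot=[
    [0,-0.045,0],
    [0,-0.045,0],
    [0,-0.045,0],
    [0,-0.045,0],
    [0,-0.045,0],
    [0,-0.045,0],
    [0,-0.045,0],
    [0,-0.045,0],
  ],
)

```text
t: 1.0
eef_pos: [415.9, -342.0, 188.9]
tool_rot: [-90.0, 0.0, -135.4]
contact_force: [0.4, 0.3, 1.0]
opening: 92.7
```

Emit:
carry_out(
  slide=[
    [-32.2,0.5,-9.9],
    [-32.2,0.5,-9.9],
    [-32.2,0.5,-9.9],
    [-32.2,0.5,-9.9],
    [-32.2,0.5,-9.9],
    [-32.2,0.5,-9.9],
    [-32.2,0.5,-9.9],
    [-32.2,0.5,-9.9],
  ],
  rot=[
    [0,-0.045,0],
    [0,-0.045,0],
    [0,-0.045,0],
    [0,-0.045,0],
    [0,-0.045,0],
    [0,-0.045,0],
    [0,-0.045,0],
    [0,-0.045,0],
  ],
)

```text
t: 1.8
eef_pos: [504.3, -89.0, 185.0]
tool_rot: [-90.0, 0.0, -114.8]
contact_force: [-0.3, -0.0, -0.4]
opening: 93.0
```

Emit:
carry_out(
  slide=[
    [-32.2,0.5,-9.9],
    [-32.2,0.5,-9.9],
    [-32.2,0.5,-9.9],
    [-32.2,0.5,-9.9],
    [-32.2,0.5,-9.9],
    [-32.2,0.5,-9.9],
    [-32.2,0.5,-9.9],
    [-32.2,0.5,-9.9],
  ],
  rot=[
    [0,-0.045,0],
    [0,-0.045,0],
    [0,-0.045,0],
    [0,-0.045,0],
    [0,-0.045,0],
    [0,-0.045,0],
    [0,-0.045,0],
    [0,-0.045,0],
  ],
)

```text
t: 2.6
eef_pos: [498.0, 178.9, 181.0]
tool_rot: [-90.0, -0.0, -94.1]
contact_force: [0.1, -0.1, -0.6]
opening: 93.2
```

Run:
```python
from h import *
from station import robot,camera
st=robot.observe();p,R=cur(st);print(st["t"],st["joints"].round(1),p.round(1),st["tool_rot"].round(1))
s=camera("scene");t=camera("top")
for n,c in(("s",s),("t",t)):
    u=proj(c,p); print(n,u, [proj(c,p+R@[0,0,k]).round(1) for k in(46,-46)])
    x,y=(max(0,int(u[0])-75),max(0,int(u[1])-75)); print(x,y)
    cv2.imwrite(f"pics/{n}1.png",cv2.resize(c["pixels"][y:y+120,x:x+150,::-1],None,fx=5,fy=5,interpolation=cv2.INTER_CUBIC))
```

```text
2.6 [14.2 -3.2 97.5 -0.  85.7 18.3] [498.  178.9 181. ] [-90.   -0.  -94.1]
s [298.38565381 249.35167343] [array([279.8, 240.8]), array([317.9, 258.4])]
223 174
t [263.24338255 250.78555444] [array([265.4, 230.2]), array([261.1, 271.5])]
188 175
```

View pics/s1.png

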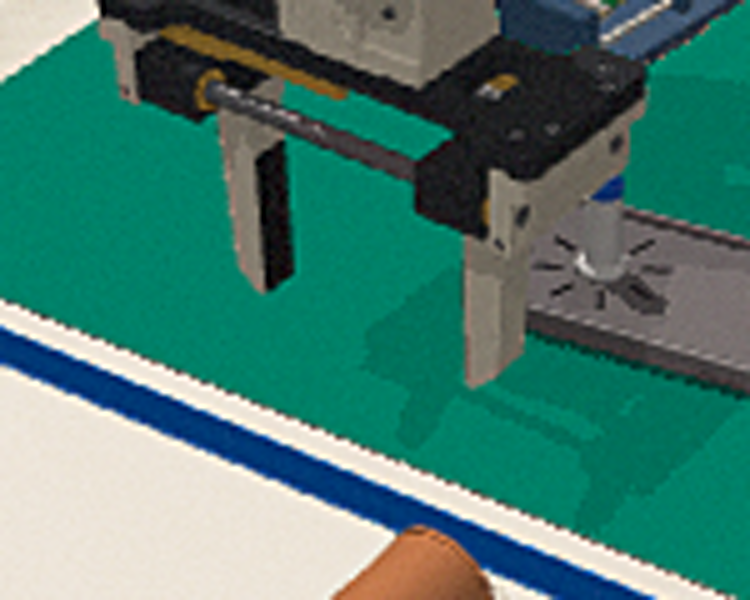

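View pics/t1.png

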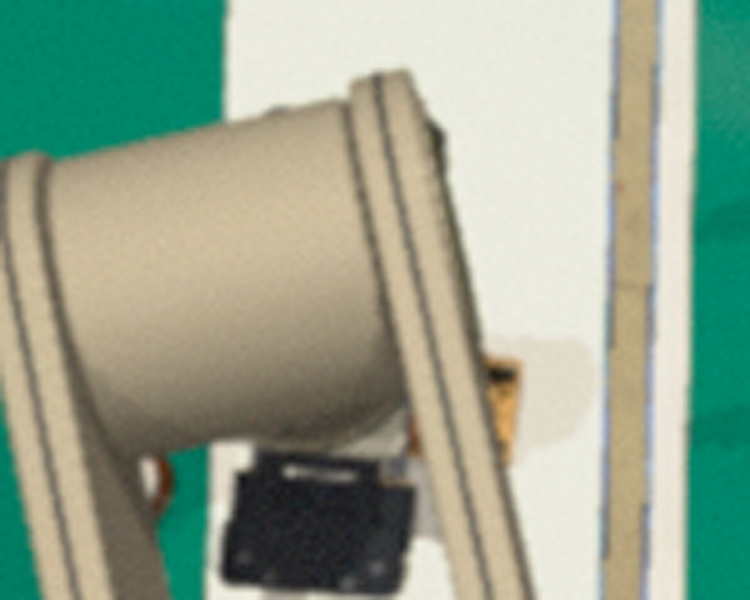

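Emit:
carry_out(
  slide=[
    [0,0,0],
    [0,0,0],
    [0,0,0],
    [0,0,0],
    [0,0,0],
    [0,0,0],
    [0,0,0],
    [0,0,0],
  ],
  rot=[
    [0,0,0],
    [0,0,0],
    [0,0,0],
    [0,0,0],
    [0,0,0],
    [0,0,0],
    [0,0,0],
    [0,0,0],
  ],
  jaw=0,
)

```text
t: 3.5
eef_pos: [498.4, 177.6, 181.1]
tool_rot: [-90.0, 0.0, -94.2]
contact_force: [0.0, -0.3, 0.8]
opening: 33.2
```

Run:
```python
from h import *
from station import robot,camera
s0,t0=load()
a=(180+583/4,270+425/4);b=(145+418/5,200+520/5)
print("mat corner",plane(s0,a,0),plane(t0,b,0))
# carton top centre
print("carton top",plane(t0,(350+630/5,190+432/5),42),plane(s0,(300+588/5,180+92/5),42))
st=robot.observe();p,R=cur(st);print(st["t"],p.round(1),st["opening"])
s=camera("scene")
u=proj(s,p);print(u)
x,y=int(u[0])-75,int(u[1])-75;print(x,y)
cv2.imwrite("pics/s2.png",cv2.resize(s["pixels"][y:y+120,x:x+150,::-1],None,fx=5,fy=5,interpolation=cv2.INTER_CUBIC))
```

```text
mat corner [372.67124414 282.72138054   0.        ] [374.24891801 280.31727213   0.        ]
carton top [ 456.42209081 -332.7785043    42.        ] [ 450.90551751 -326.75843517   42.        ]
3.5 [498.4 177.6 181.1] 33.229843349091475
[298.61094852 248.82992978]
223 173
```

View pics/s2.png

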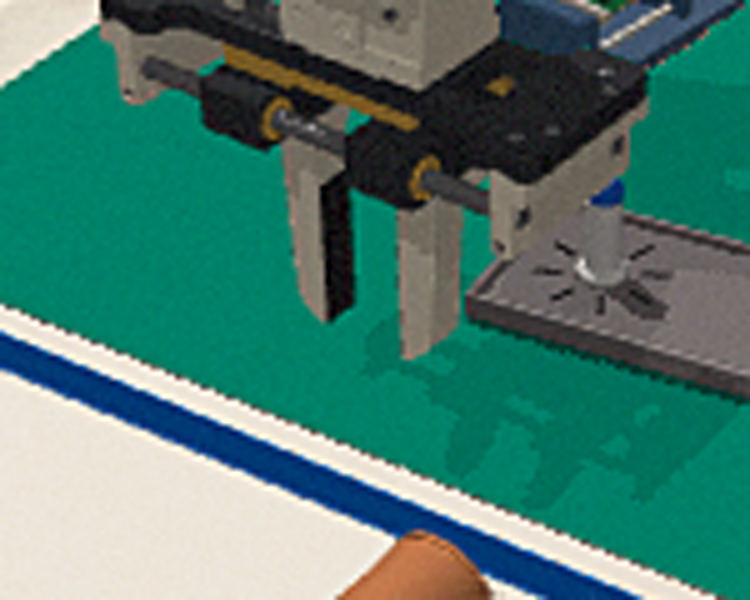

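Emit:
carry_out(
  slide=[
    [30,0,0],
    [30,0,0],
    [30,0,0],
    [0,40,0],
    [0,40,0],
    [0,40,0],
    [0,20,0],
    [0,10,0],
  ],
  rot=[
    [0,0,0],
    [0,0,0],
    [0,0,0],
    [0,0,0],
    [0,0,0],
    [0,0,0],
    [0,0,0],
    [0,0,0],
  ],
)

```text
t: 4.35
eef_pos: [489.7, 87.7, 28.5]
tool_rot: [-90.2, -0.0, -94.2]
contact_force: [0.4, -0.1, 0.3]
opening: 0.6
```

Emit:
carry_out(
  slide=[
    [0,5,0],
    [0,5,0],
    [0,3,0],
    [0,3,0],
    [0,0,0],
  ],
  rot=[
    [0,0,0],
    [0,0,0],
    [0,0,0],
    [0,0,0],
    [0,0,0],
  ],
)

```text
t: 4.85
eef_pos: [492.0, 87.9, 15.4]
tool_rot: [-90.0, 0.0, -94.2]
contact_force: [-0.7, 0.1, -0.1]
opening: 0.6
```

Run:
```python
from h import *
from station import robot,camera
st=robot.observe();p,R=cur(st);print(st["t"],p.round(1),st["opening"],st["contact_force"])
s=camera("scene");t=camera("top")
for n,c in(("s",s),("t",t)):
    u=proj(c,p); print(n,u)
    x,y=(max(0,int(u[0])-75),max(0,int(u[1])-75)); print(x,y)
    cv2.imwrite(f"pics/{n}3.png",cv2.resize(c["pixels"][y:y+120,x:x+150,::-1],None,fx=5,fy=5,interpolation=cv2.INTER_CUBIC))
```

```text
4.85 [492.   87.9  15.4] 0.6019323371146333 [-0.67795193  0.11146418 -0.12544456]
s [326.18846995 286.97811249]
251 211
t [305.77272205 258.78839704]
230 183
```

View pics/s3.png

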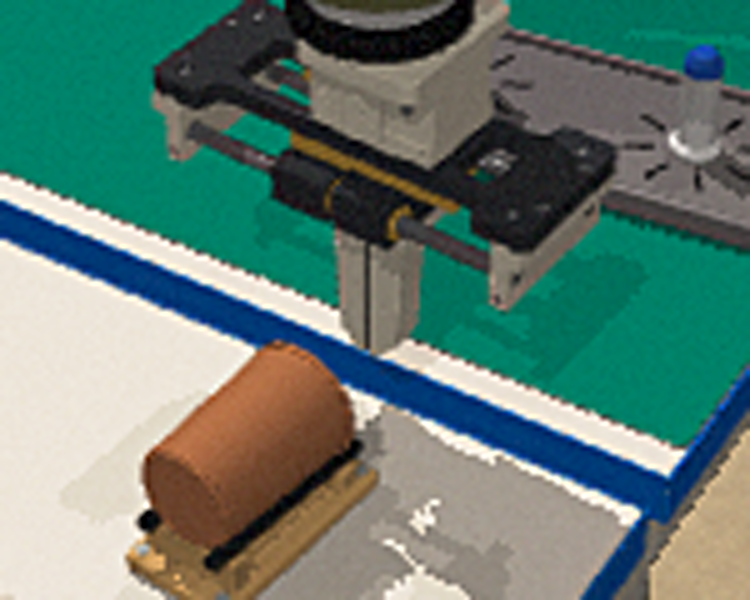

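View pics/t3.png

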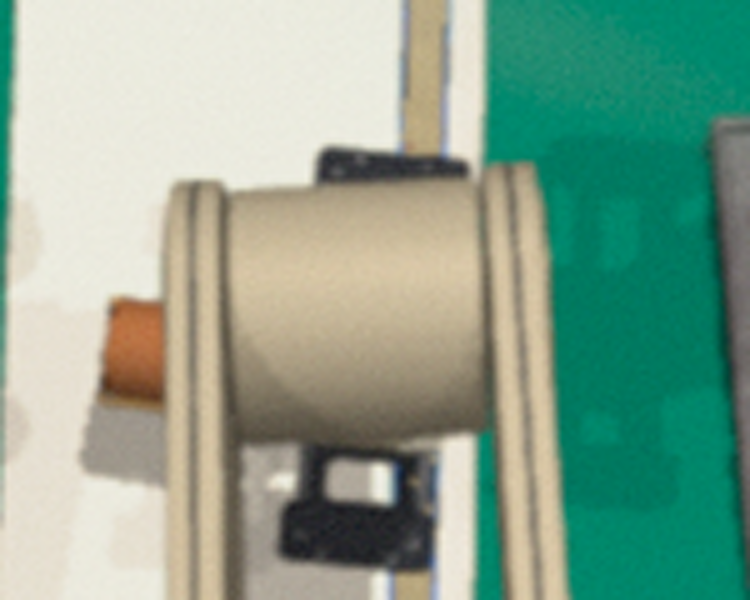

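Emit:
carry_out(
  slide=[
    [0,3,0],
    [0,3,0],
    [0,3,0],
    [0,2,0],
    [0,0,0],
  ],
  rot=[
    [0,0,0],
    [0,0,0],
    [0,0,0],
    [0,0,0],
    [0,0,0],
  ],
)

```text
t: 5.45
eef_pos: [491.3, 87.8, 3.6]
tool_rot: [-90.1, -0.0, -94.2]
contact_force: [0.5, 0.1, 0.5]
opening: 0.5
```

Run:
```python
from h import *
from station import robot,camera
st=robot.observe();p,R=cur(st);print(p)
s,t=load()
for L in(85,100,140):
    print(L,[proj(t,np.array([492,87.9,15.4+L])+R@[0,0,k]) for k in(-94,94)])
```

```text
[491.29277608  87.79632149   3.60075801]
85 [array([301.10614358, 296.47798019]), array([308.92061545, 217.36800255])]
100 [array([300.92038386, 296.54069745]), array([308.82813   , 216.50935692])]
140 [array([300.40292464, 296.715405  ]), array([308.5706421 , 214.11880955])]
```

Emit:
carry_out(
  slide=[
    [0,1.5,0],
    [0,1.5,0],
    [0,0,0],
    [0,0,0],
  ],
  rot=[
    [0,0,0],
    [0,0,0],
    [0,0,0],
    [0,0,0],
  ],
)

```text
t: 5.85
eef_pos: [491.7, 87.8, 1.1]
tool_rot: [-90.0, 0.0, -94.2]
contact_force: [-0.7, 0.2, 0.3]
opening: 0.6
```

Emit:
carry_out(
  slide=[
    [0,1.5,0],
    [0,1.5,0],
    [0,0,0],
    [0,0,0],
  ],
  rot=[
    [0,0,0],
    [0,0,0],
    [0,0,0],
    [0,0,0],
  ],
)

```text
t: 6.25
eef_pos: [491.6, 87.9, -1.9]
tool_rot: [-90.0, -0.0, -94.2]
contact_force: [0.6, 0.2, 0.4]
opening: 0.4
```

Run:
```python
from h import *
from station import robot,camera
st=robot.observe();p,R=cur(st);print(st["t"],p.round(1),st["contact_force"])
s=camera("scene")
u=proj(s,p); print(u)
x,y=int(u[0])-75,int(u[1])-75; print(x,y)
cv2.imwrite(f"pics/s4.png",cv2.resize(s["pixels"][y:y+120,x:x+150,::-1],None,fx=5,fy=5,interpolation=cv2.INTER_CUBIC))
```

```text
6.25 [491.6  87.9  -1.9] [0.55831624 0.21308857 0.43690436]
[326.32725837 292.69381259]
251 217
```

View pics/s4.png

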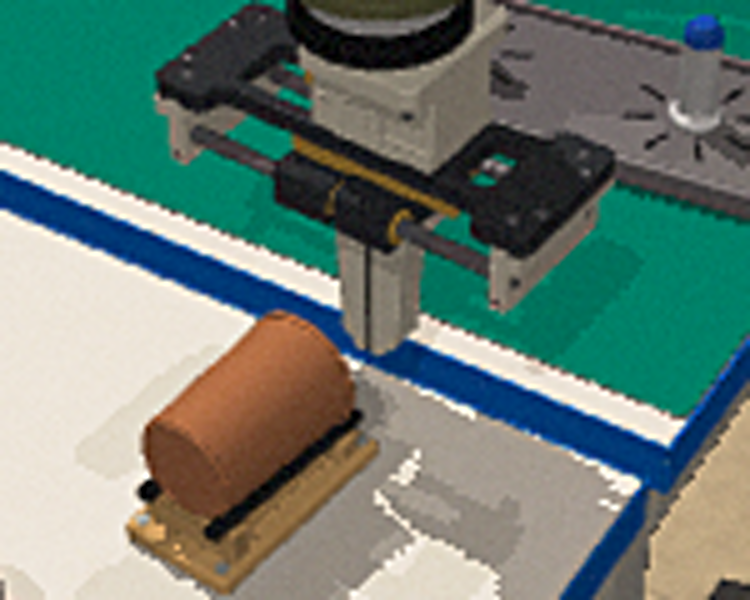

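Emit:
carry_out(
  slide=[
    [0,2,0],
    [0,2,0],
    [0,1,0],
    [0,0,0],
  ],
  rot=[
    [0,0,0],
    [0,0,0],
    [0,0,0],
    [0,0,0],
  ],
)

```text
t: 6.7
eef_pos: [491.4, 87.8, -7.2]
tool_rot: [-90.0, -0.0, -94.2]
contact_force: [-0.4, 0.7, -0.6]
opening: 0.2
```

Emit:
carry_out(
  slide=[
    [0,2,0],
    [0,1,0],
    [0,0,0],
  ],
  rot=[
    [0,0,0],
    [0,0,0],
    [0,0,0],
  ],
)

```text
t: 7.0
eef_pos: [491.5, 87.8, -10.1]
tool_rot: [-90.0, -0.0, -94.2]
contact_force: [-0.0, -0.3, -0.2]
opening: 0.7
```

Emit:
carry_out(
  slide=[
    [0,1.5,0],
    [0,1.5,0],
    [0,0,0],
  ],
  rot=[
    [0,0,0],
    [0,0,0],
    [0,0,0],
  ],
)

```text
t: 7.3
eef_pos: [491.5, 87.8, -13.1]
tool_rot: [-90.0, -0.0, -94.2]
contact_force: [-1.0, 0.2, 0.0]
opening: 0.7
```

Emit:
carry_out(
  slide=[
    [0,1,0],
    [0,1,0],
    [0,0,0],
  ],
  rot=[
    [0,0,0],
    [0,0,0],
    [0,0,0],
  ],
)

```text
t: 7.6
eef_pos: [491.6, 87.8, -15.0]
tool_rot: [-90.0, -0.0, -94.2]
contact_force: [0.3, -0.1, 1.1]
opening: 0.4
```

Emit:
carry_out(
  slide=[
    [0,1,0],
    [0,1,0],
    [0,0,0],
  ],
  rot=[
    [0,0,0],
    [0,0,0],
    [0,0,0],
  ],
)

```text
t: 7.9
eef_pos: [491.6, 87.8, -17.0]
tool_rot: [-90.0, -0.0, -94.2]
contact_force: [-0.7, -0.2, 0.3]
opening: 0.7
```

Run:
```python
from h import *
from station import robot,camera
st=robot.observe();p,R=cur(st);print(st["t"],p.round(1),st["contact_force"],st["joints"])
s=camera("scene")
u=proj(s,p); print(u)
cv2.imwrite(f"pics/s5.png",cv2.resize(s["pixels"][240:330,270:380,::-1],None,fx=7,fy=6.6,interpolation=cv2.INTER_CUBIC))
```

```text
7.9 [491.6  87.8 -17. ] [-0.69222059 -0.15390295  0.3107969 ] [4.24392668e+00 4.33243798e+00 1.11943036e+02 4.04745787e-04
 6.37374241e+01 8.48345305e+00]
[326.34792536 297.51305182]
```

View pics/s5.png

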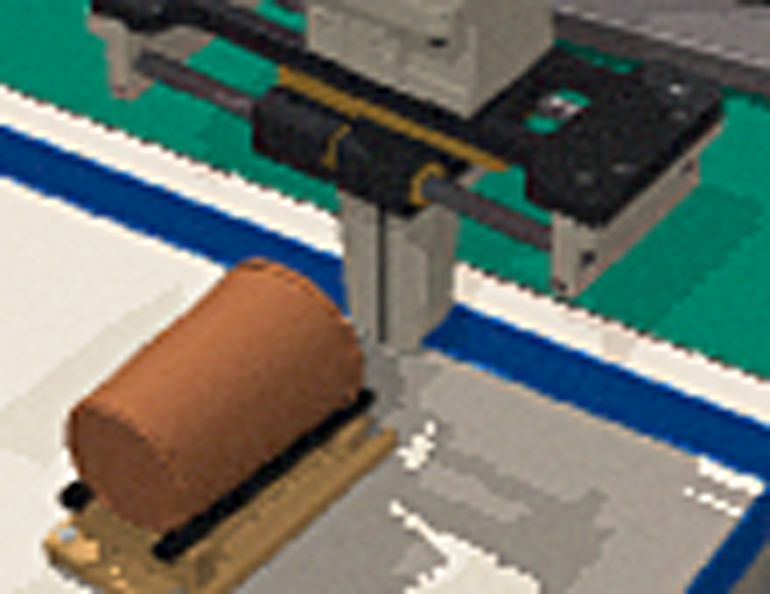

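Emit:
carry_out(
  slide=[
    [0,1,0],
    [0,1,0],
    [0,0,0],
  ],
  rot=[
    [0,0,0],
    [0,0,0],
    [0,0,0],
  ],
)

```text
t: 8.25
eef_pos: [491.6, 87.8, -19.0]
tool_rot: [-90.0, -0.0, -94.2]
contact_force: [-0.0, 0.5, -0.1]
opening: 0.5
```

Emit:
carry_out(
  slide=[
    [0,1,0],
    [0,1,0],
    [0,0,0],
  ],
  rot=[
    [0,0,0],
    [0,0,0],
    [0,0,0],
  ],
)

```text
t: 8.55
eef_pos: [491.6, 87.8, -21.0]
tool_rot: [-90.0, -0.0, -94.2]
contact_force: [0.1, -1.1, -0.2]
opening: 0.3
```

Emit:
carry_out(
  slide=[
    [0,1,0],
    [0,1,0],
    [0,0,0],
  ],
  rot=[
    [0,0,0],
    [0,0,0],
    [0,0,0],
  ],
)

```text
t: 8.85
eef_pos: [491.6, 87.8, -23.0]
tool_rot: [-90.0, -0.0, -94.2]
contact_force: [0.8, 0.1, -0.0]
opening: 0.2
```

Run:
```python
from h import *
from station import robot,camera
st=robot.observe();p,R=cur(st);print(st["t"],p.round(1),st["contact_force"])
s=camera("scene");np.set_printoptions(suppress=True,precision=1)
u=proj(s,p); print(u,[proj(s,(491,88,z)) for z in(0,50)],plane(s,(327,293),0))
cv2.imwrite(f"pics/s6.png",cv2.resize(s["pixels"][262:322,285:365,::-1],None,fx=9,fy=9,interpolation=cv2.INTER_NEAREST))
s0,t0=load()
print("edge top",plane(t0,(309.5,258),0),plane(t0,(321,258),0))
```

```text
8.85 [491.6  87.8 -23. ] [ 0.75355174  0.1207802  -0.00404592]
[326.4 299.4] [array([326.5, 292.2]), array([326.6, 275.6])] [488.8  89.7   0. ]
edge top [495.1  78.8   0. ] [495.8  49.5   0. ]
```

View pics/s6.png

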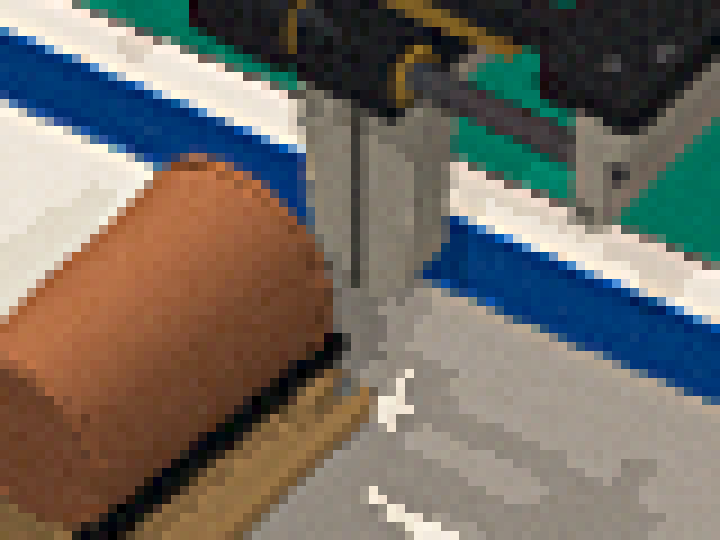

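Emit:
carry_out(
  slide=[
    [0,1,0],
    [0,1,0],
    [0,0,0],
  ],
  rot=[
    [0,0,0],
    [0,0,0],
    [0,0,0],
  ],
)

```text
t: 9.2
eef_pos: [491.5, 87.8, -25.1]
tool_rot: [-90.0, -0.0, -94.2]
contact_force: [1.3, 0.3, 0.5]
opening: 0.3
```

Emit:
carry_out(
  slide=[
    [0,1,0],
    [0,1,0],
    [0,0,0],
  ],
  rot=[
    [0,0,0],
    [0,0,0],
    [0,0,0],
  ],
)

```text
t: 9.5
eef_pos: [491.7, 87.9, -25.3]
tool_rot: [-90.0, -0.0, -94.2]
contact_force: [-9.7, -0.8, 19.3]
opening: 0.7
```

Emit:
carry_out(
  slide=[
    [0,-5,0],
    [0,-30,0],
    [0,-40,0],
    [0,-40,0],
    [0,-40,0],
    [0,-40,0],
    [0,-10,0],
    [0,0,0],
  ],
  rot=[
    [0,0,0],
    [0,0,0],
    [0,0,0],
    [0,0,0],
    [0,0,0],
    [0,0,0],
    [0,0,0],
    [0,0,0],
  ],
)

```text
t: 10.3
eef_pos: [493.3, 88.0, 180.5]
tool_rot: [-89.7, 0.0, -94.2]
contact_force: [1.3, 0.2, -0.3]
opening: 0.7
```

Run:
```python
from h import *
from station import robot
st=robot.observe();p,R=cur(st);print(p,st["joints"].round(1))
r=.70711
plan(p,R,(497,178,180),Rd((-.085*r,-.996*r,-r),(.996,-.085,0)),8)
```

```text
[493.33700245  87.97954733 180.47749439] [  4.2  -8.  102.    0.   85.7   8.5]
rows 8 slide [-9.9, -1.6, -0.4] rot [-0.001, 0.001, -0.098] end err [ 0.3  0.2 -0.4]
```

Emit:
carry_out(
  slide=[
    [-9.9,-1.6,-0.4],
    [-9.9,-1.6,-0.4],
    [-9.9,-1.6,-0.4],
    [-9.9,-1.6,-0.4],
    [-9.9,-1.6,-0.4],
    [-9.9,-1.6,-0.4],
    [-9.9,-1.6,-0.4],
    [-9.9,-1.6,-0.4],
  ],
  rot=[
    [-0.001,0.001,-0.098],
    [-0.001,0.001,-0.098],
    [-0.001,0.001,-0.098],
    [-0.001,0.001,-0.098],
    [-0.001,0.001,-0.098],
    [-0.001,0.001,-0.098],
    [-0.001,0.001,-0.098],
    [-0.001,0.001,-0.098],
  ],
)

```text
t: 11.1
eef_pos: [493.7, 165.0, 161.9]
tool_rot: [-90.5, -45.2, -94.4]
contact_force: [-0.2, -0.3, -0.4]
opening: 0.5
```

Run:
```python
from h import *
from station import robot,camera
st=robot.observe();p,R=cur(st);print(st["t"],p.round(1),st["joints"].round(1));print(R.round(3))
s=camera("scene");t=camera("top")
for n,c in(("s",s),("t",t)):
    print(n,"tcp",proj(c,p),"-25y",proj(c,p-25*R[:,1]),"+25Z",proj(c,p+[0,0,25]))
    u=proj(c,p);x,y=(max(0,int(u[0])-75),max(0,int(u[1])-75)); print(x,y)
    cv2.imwrite(f"pics/{n}7.png",cv2.resize(c["pixels"][y:y+120,x:x+150,::-1],None,fx=5,fy=5,interpolation=cv2.INTER_CUBIC))
```

```text
11.1 [493.7 165.  161.9] [ 36.7  26.8  78.2 -33.5 106.   40.9]
[[-0.054 -0.063  0.997]
 [-0.702 -0.707 -0.083]
 [ 0.71  -0.704 -0.006]]
s tcp [304.63367426 254.03818923] -25y [298.48238837 251.47415372] +25Z [304.27361471 243.79647672]
229 179
t tcp [270.2188119  253.44459275] -25y [261.59302426 252.01462724] +25Z [269.25464612 252.66515893]
195 178
```

View pics/s7.png

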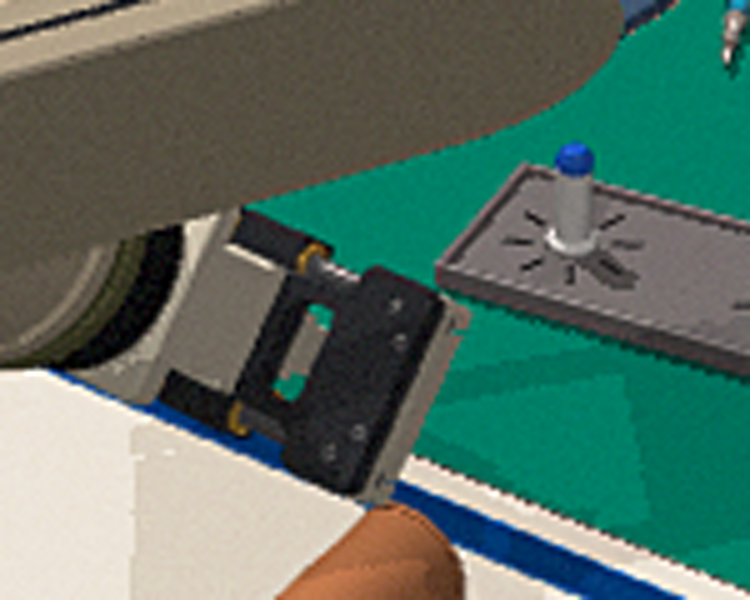

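View pics/t7.png

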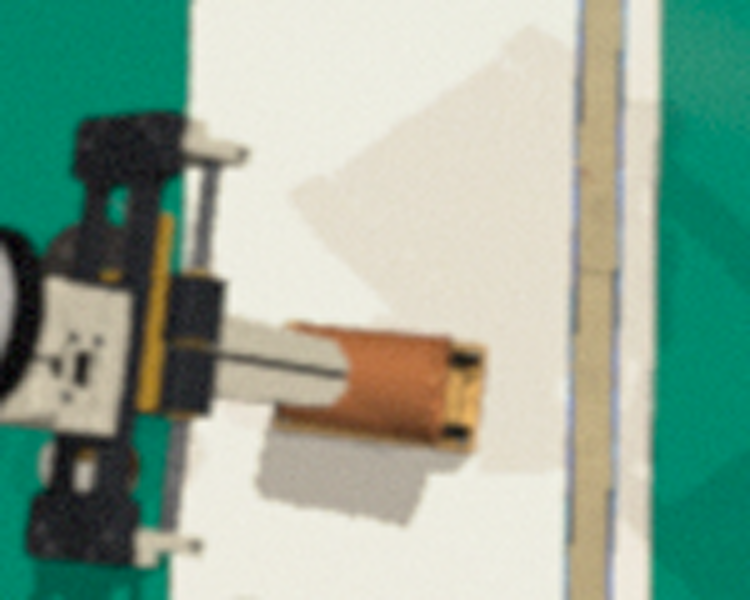

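```bash
sed -i 's/^G=18.8/G=40.8/' h.py
python3 - <<'E'
from h import *
from station import robot
s,t=load();np.set_printoptions(suppress=True,precision=1)
hsv=cv2.cvtColor(t["pixels"],cv2.COLOR_RGB2HSV)
o=(hsv[:,:,0]<14)&(hsv[:,:,1]>110)&(hsv[:,:,2]>60)
mm=blobs(o,600)[0][2].astype(np.uint8)
cn=cv2.findContours(cv2.resize(mm*255,None,fx=4,fy=4,interpolation=cv2.INTER_LINEAR)//128,0,1)[0][0]
(cx,cy),wh,an=cv2.minAreaRect(cn); print((cx/4,cy/4),np.array(wh)/4,an)
for z in(47,55):print(plane(t,(cx/4,cy/4),z))
# scene blob for axis dir and center
hs=cv2.cvtColor(s["pixels"],cv2.COLOR_RGB2HSV)
st=robot.observe();p,R=cur(st)
r=.70711; d=np.array((-.085*r,-.996*r,-r))
Rt=Rd(d,(.996,-.085,0)); c=np.array((497.5,177,47.))
p1,R1=plan(p,R,c-70*d,Rt)
p2,R2=plan(p1,R1,c,Rt)
E
```

```text
(268.1182556152344, 253.91552734375) [34.3 21. ] 9.462322235107422
[500.1 180.1  47. ]
[499.6 179.4  55. ]
rows 3 slide [-28.7, 12.7, 2.2] rot [0.003, 0.005, 0.003] end err [-0.   0.   0.2]
rows 2 slide [-0.1, 35.1, -0.0] rot [-0.001, -0.0, 0.0] end err [ 0.  -0.  -0.1]
```

Run:
```python
from h import *
from station import robot
st=robot.observe();p,R=cur(st)
r=.70711; d=np.array((-.085*r,-.996*r,-r))
Rt=Rd(d,(.996,-.085,0)); c=np.array((499.5,178,47.))
p1,R1=plan(p,R,c-70*d,Rt,5)
p2,R2=plan(p1,R1,c,Rt,3)
```

```text
rows 5 slide [-17.4, 7.5, 1.7] rot [0.002, 0.003, 0.002] end err [ 0.1 -0.  -0. ]
rows 3 slide [0.0, 23.3, -0.1] rot [-0.001, -0.0, -0.0] end err [-0.1  0.1  0. ]
```

Emit:
carry_out(
  slide=[
    [-17.4,7.5,1.7],
    [-17.4,7.5,1.7],
    [-17.4,7.5,1.7],
    [-17.4,7.5,1.7],
    [-17.4,7.5,1.7],
    [0,0,0],
    [0,0,0],
    [0,0,0],
  ],
  rot=[
    [0.002,0.003,0.002],
    [0.002,0.003,0.002],
    [0.002,0.003,0.002],
    [0.002,0.003,0.002],
    [0.002,0.003,0.002],
    [0,0,0],
    [0,0,0],
    [0,0,0],
  ],
  jaw=93,
)

```text
t: 12.0
eef_pos: [506.6, 199.0, 77.2]
tool_rot: [-88.9, -44.3, -95.9]
contact_force: [-0.3, -0.3, -0.4]
opening: 60.0
```

Emit:
carry_out(
  slide=[
    [0,0,0],
    [0,0,0],
    [0,0,0],
    [0,0,0],
    [0,0,0],
  ],
  rot=[
    [0,0,0],
    [0,0,0],
    [0,0,0],
    [0,0,0],
    [0,0,0],
  ],
)

```text
t: 12.5
eef_pos: [506.2, 199.4, 76.2]
tool_rot: [-88.9, -44.3, -95.8]
contact_force: [0.5, -0.1, -0.6]
opening: 92.2
```

Run:
```python
from h import *
from station import robot,camera
st=robot.observe();p,R=cur(st);print(st["t"],p.round(1),st["opening"])
t=camera("top")
g=p-40.8*R[:,1];print("g",g.round(1),"tip",proj(t,p-22*R[:,1]),[proj(t,p-22*R[:,1]+k*R[:,2]).round(1) for k in(-46,46)])
cv2.imwrite(f"pics/t8.png",cv2.resize(t["pixels"][195:305,195:320,::-1],None,fx=5,fy=5,interpolation=cv2.INTER_CUBIC))
```

```text
12.5 [506.2 199.4  76.2] 92.15150640671747
g [508.3 227.9 105.3] tip [251.96115426 249.26635733] [array([249.7, 268.5]), array([254.2, 230.1])]
```

View pics/t8.png

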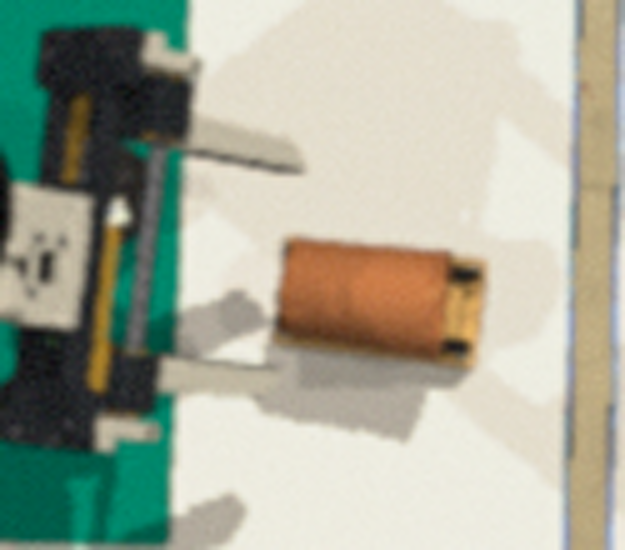

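Run:
```python
from h import *
from station import robot
st=robot.observe();p,R=cur(st)
r=.70711; d=np.array((-.085*r,-.996*r,-r))
Rt=Rd(d,(.996,-.085,0)); c=np.array((499,178,47.))
p1,R1=plan(p,R,c-35*d,Rt,3)
p2,R2=plan(p1,R1,c,Rt,3)
```

```text
rows 3 slide [-1.6, 14.0, -1.9] rot [-0.003, -0.004, -0.004] end err [-0.1 -0.  -0.1]
rows 3 slide [0.0, 11.6, 0.1] rot [0.0, 0.0, 0.0] end err [0.2 0.1 0.1]
```

Emit:
carry_out(
  slide=[
    [-1.6,14.0,-1.9],
    [-1.6,14.0,-1.9],
    [-1.6,14.0,-1.9],
    [0,11.6,0],
    [0,11.6,0],
    [0,11.6,0],
    [0,0,0],
  ],
  rot=[
    [-0.003,-0.004,-0.004],
    [-0.003,-0.004,-0.004],
    [-0.003,-0.004,-0.004],
    [0,0,0],
    [0,0,0],
    [0,0,0],
    [0,0,0],
  ],
)

```text
t: 13.25
eef_pos: [495.4, 147.6, 16.9]
tool_rot: [-90.3, -45.1, -94.8]
contact_force: [-0.2, -0.5, 0.3]
opening: 92.5
```

Run:
```python
from h import *
from station import robot,camera
st=robot.observe();p,R=cur(st);print(st["t"],p.round(1),st["opening"],st["contact_force"],"g",(p-40.8*R[:,1]).round(1))
for n in("top","scene"):
    t=camera(n); x,y=(210,210) if n=="top" else (245,245)
    cv2.imwrite(f"pics/{n}9.png",cv2.resize(t["pixels"][y:y+90,x:x+110,::-1],None,fx=6,fy=6,interpolation=cv2.INTER_CUBIC))
```

```text
13.25 [495.4 147.6  16.9] 92.51759550246616 [-0.24435756 -0.52179611  0.29919821] g [498.  176.4  45.7]
```

View pics/top9.png

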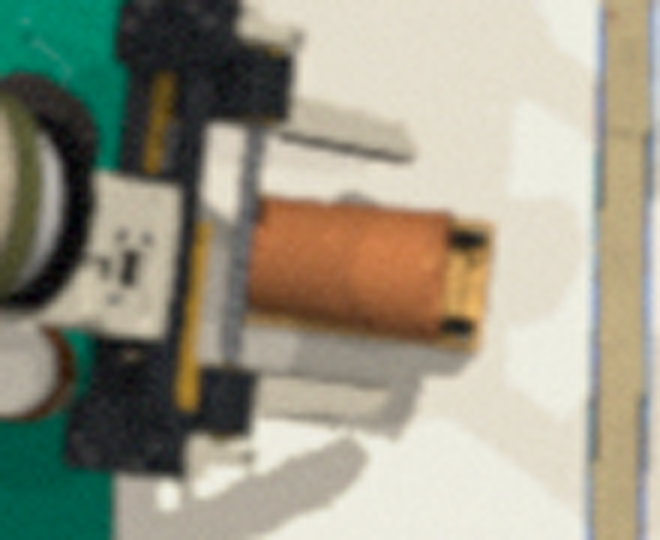

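View pics/scene9.png

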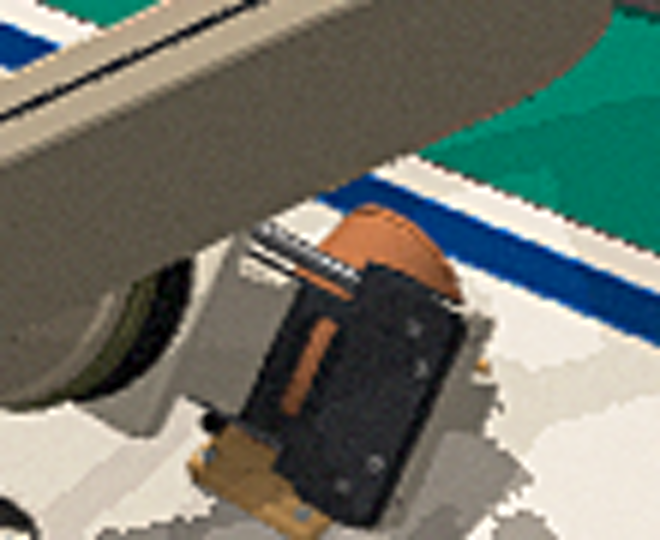

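Emit:
carry_out(
  slide=[
    [-2.8,-2.8,0],
    [-2.8,-2.8,0],
  ],
  rot=[
    [0,0,0],
    [0,0,0],
  ],
)

```text
t: 13.55
eef_pos: [497.6, 158.2, 18.8]
tool_rot: [-90.0, -45.0, -94.9]
contact_force: [-0.5, -0.0, 0.0]
opening: 92.8
```

Emit:
carry_out(
  slide=[
    [0,0,0],
    [0,0,0],
    [0,0,0],
    [0,0,0],
    [0,0,0],
    [0,0,0],
    [0,0,0],
    [0,0,0],
  ],
  rot=[
    [0,0,0],
    [0,0,0],
    [0,0,0],
    [0,0,0],
    [0,0,0],
    [0,0,0],
    [0,0,0],
    [0,0,0],
  ],
  jaw=30,
  grip_force=20,
)

```text
t: 14.35
eef_pos: [496.9, 157.2, 18.2]
tool_rot: [-90.1, -45.0, -94.8]
contact_force: [-1.1, 0.2, -0.3]
opening: 50.7
```

Emit:
carry_out(
  slide=[
    [0,0,0],
    [0,0,0],
    [5,-5,0],
    [10,-10,0],
    [15,-15,0],
    [15,-15,0],
    [15,-15,0],
    [15,-15,0],
  ],
  rot=[
    [0,0,0],
    [0,0,0],
    [0,0,0],
    [0,0,0],
    [0,0,0],
    [0,0,0],
    [0,0,0],
    [0,0,0],
  ],
)

```text
t: 15.15
eef_pos: [497.6, 157.6, 127.0]
tool_rot: [-90.0, -45.0, -94.9]
contact_force: [0.6, -0.5, -2.2]
opening: 51.0
```

Run:
```python
from h import *
from station import robot,camera
st=robot.observe();p,R=cur(st);print(st["t"],p.round(1),st["opening"],st["contact_force"],"g",(p-40.8*R[:,1]).round(1),st["joints"].round(1))
for n in("top","scene"):
    t=camera(n); x,y=(210,200) if n=="top" else (235,195)
    cv2.imwrite(f"pics/{n}10.png",cv2.resize(t["pixels"][y:y+90,x:x+110,::-1],None,fx=6,fy=6,interpolation=cv2.INTER_CUBIC))
```

```text
15.15 [497.6 157.6 127. ] 50.97773968555895 [ 0.63198274 -0.46542456 -2.17910468] g [500.1 186.3 155.9] [ 35.9  28.3  79.9 -33.2 102.6  42.5]
```

View pics/top10.png

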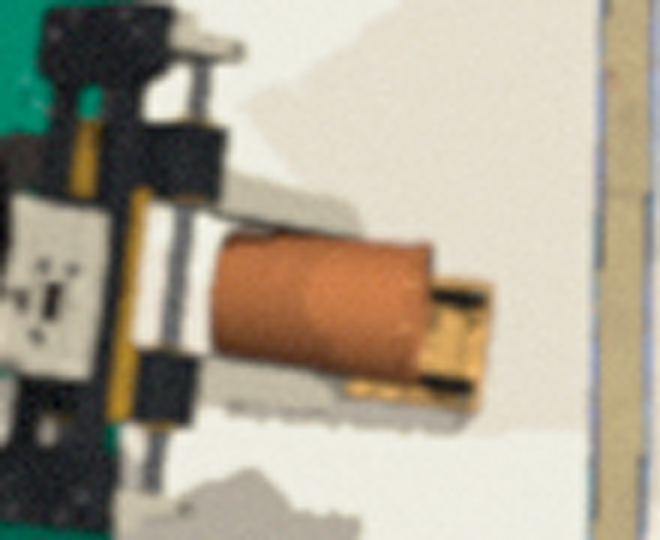

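View pics/scene10.png

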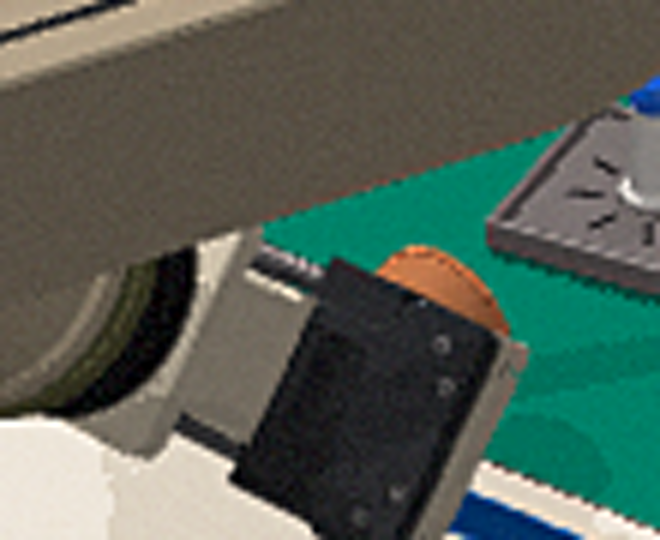

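```bash
cat > kin.py <<'E'
from h import *
from scipy.optimize import least_squares
D=[([-71.012,7.471,85.268,0,87.261,-4.893],[242.922,-548.629,193.135]),
([14.2,-3.2,97.5,0,85.7,18.3],[498,178.9,181]),
([4.244,4.332,111.943,0,63.737,8.483],[491.6,87.8,-17]),
([36.7,26.8,78.2,-33.5,106,40.9],[493.7,165,161.9]),
([35.9,28.3,79.9,-33.2,102.6,42.5],[497.6,157.6,127]),
([4.2,-8,102,0,85.7,8.5],[493.3,88,180.5])]
def rot(a,t): return Ro.from_euler(a,t,degrees=True).as_matrix()
def fk(q,P):
    a1,dy,h,a2,a3,d4,L=P
    R=rot('z',q[0]);p=np.array([0,0,h])+R@[a1,dy,0]
    R=R@rot('y',q[1]);p=p+R@[0,0,a2]
    R=R@rot('y',q[2]);p=p+R@[a3,0,d4]; w=p
    R=R@rot('z',q[3])@rot('y',q[4]);p=p+R@[0,0,L]
    R=R@rot('z',q[5])
    return p,R,w
# tool frame: y=approach(z here)
P0=[50,50,400,425,0,425,300]
f=least_squares(lambda P:np.concatenate([fk(q,P)[0]-p for q,p in D]+[[.01*P[4]]]),P0)
P=f.x
R0=fk(D[0][0],P)[1]; Rt=Ro.from_euler("xyz",[-90,0,-156.12],degrees=True).as_matrix(); M=R0.T@Rt
lo=np.array([-169.43,-51.17,1.28,-76.62,0,-152.29]);hi=np.array([169.43,129.36,143.12,256.62,156.53,152.29])
def ik(tcp,R,q0):
    def e(q):
        p,r,_=fk(q,P); return np.concatenate([(p-tcp)/10,10*Ro.from_matrix(R.T@r@M).as_rotvec()])
    s=least_squares(e,np.clip(q0,lo+.1,hi-.1),bounds=(lo,hi),x_scale=50.); return s.x,np.linalg.norm(s.fun)
if __name__=="__main__":
    np.set_printoptions(suppress=True,precision=2);print(P,f.cost);print(f.fun.round(1));print(M)
    r=Ro.from_matrix(fk(D[4][0],P)[1]@M).as_euler("xyz",degrees=True);print(r)
E
python3 kin.py
```

```text
[  0.33  51.33 317.73 369.97  61.57 553.08 403.4 ] 0.3782706245030329
[ 0.2 -0.1  0.1 -0.1  0.  -0.1  0.1  0.2  0.2 -0.1 -0.  -0.1  0.  -0.1
 -0.2 -0.  -0.3  0.2  0.6]
[[ 0. -0. -1.]
 [-1.  0. -0.]
 [ 0.  1. -0.]]
[-90.09 -44.96 -94.83]
```

```bash
cat > chk.py <<'E'
from kin import *
def pose(g,phi,tilt,jaw_sign=1):
    """grasp point g; d azimuth phi (deg), tilt below horizontal; jaw azimuth phi-90*sign"""
    f,t=np.radians(phi),np.radians(tilt)
    d=np.array([np.cos(f)*np.cos(t),np.sin(f)*np.cos(t),-np.sin(t)])
    j=np.radians(phi-90*jaw_sign); Rt=Rd(d,(np.cos(j),np.sin(j),0)); return np.array(g)+G*Rt[:,1],Rt
def best(tcp,Rt):
    b=None
    for q0 in([0,20,90,0,80,0],[0,20,90,-50,90,90],[0,20,90,50,90,-90],[0,20,90,0,60,90],[0,20,90,100,90,0],[0,20,90,150,60,0]):
        q,e=ik(tcp,Rt,q0)
        if b is None or e<b[1]-1e-3:b=(q,e)
    return b
if __name__=="__main__":
    np.set_printoptions(suppress=True,precision=0)
    for nm,g in(("far",(579,-139,48)),("near",(449.4,-151,48))):
        for sg in(1,-1):
            for phi in(0,-20,-40,-60,-80,-100,40):
                q,e=best(*pose(g,phi,45,sg)); 
                print(nm,sg,phi,q,"err %.2f"%e, "wrist",fk(q,P)[2])
E
python3 chk.py
```

```text
far 1 0 [-32.  -9. 136.  60.  25.   9.] err 0.00 wrist [ 323. -139.  304.]
far 1 -20 [-17. -11. 137. -12.   9. 104.] err 0.00 wrist [338. -51. 304.]
far 1 -40 [ -9.  -7. 130. -42.  25. 152.] err 1.04 wrist [387.  -9. 328.]
far 1 -60 [   7.    9.  122.  -69.   48. -152.] err 1.11 wrist [429. 101. 274.]
far 1 -80 [   7.   20.  106.  -54.   64. -152.] err 0.42 wrist [528. 121. 295.]
far 1 -100 [   6.   30.   90.  -44.   79. -148.] err 0.00 wrist [624. 113. 304.]
far 1 40 [-44.  12. 114.  53.  62. -24.] err 0.00 wrist [ 383. -304.  304.]
far -1 0 [ -28.  -10.  134.   44.   23. -152.] err 0.74 wrist [ 340. -122.  321.]
far -1 -20 [-17. -11. 137. -12.   9. -76.] err 0.00 wrist [338. -51. 304.]
far -1 -40 [ -4.  -4. 131. -62.  28.  -4.] err 0.00 wrist [383.  26. 304.]
far -1 -60 [  4.   8. 119. -59.  48.  14.] err 0.00 wrist [451.  83. 304.]
far -1 -80 [  7.  19. 105. -52.  64.  24.] err 0.00 wrist [534. 113. 304.]
far -1 -100 [  6.  30.  90. -44.  79.  32.] err 0.00 wrist [624. 113. 304.]
far -1 40 [-45.  12. 115.  55.  62. 152.] err 0.35 wrist [ 375. -306.  296.]
near 1 0 [-51. -24. 143. 
[... 363 characters left out ...]
near 1 -100 [   6.   14.  112.  -45.   75. -144.] err 0.00 wrist [494. 101. 304.]
near 1 40 [-59.  -0. 128.  48.  70. -33.] err 0.00 wrist [ 253. -316.  304.]
near -1 0 [ -43.  -28.  143.   35.   45. -152.] err 2.01 wrist [ 256. -167.  354.]
near -1 -20 [-26. -30. 143.   3.  37. -97.] err 2.58 wrist [292. -85. 367.]
near -1 -40 [ -3. -22. 143. -48.  39. -18.] err 1.45 wrist [306.  33. 325.]
near -1 -60 [  3. -14. 140. -58.  48.  12.] err 0.00 wrist [321.  71. 304.]
near -1 -80 [  7.   2. 126. -53.  63.  27.] err 0.00 wrist [405. 101. 304.]
near -1 -100 [  6.  14. 112. -45.  75.  36.] err 0.00 wrist [494. 101. 304.]
near -1 40 [-59.  -0. 128.  48.  70. 147.] err 0.00 wrist [ 253. -316.  304.]
```

```bash
cat > sim.py <<'E'
from chk import *
from station import robot
def simul(p,R,rows,q):
    """rows list of (slide,rot,n): check joints"""
    worst=0;zs=[]
    for s,r,n in rows:
        for _ in range(n):
            p=p+R@np.array(s);R=R@Ro.from_rotvec(r).as_matrix()
            q2,e=ik(p,R,q); 
            worst=max(worst,np.abs(q2-q).max()); q=q2
            g=p-G*R[:,1];zs.append((g.round(0).tolist(),q.round(0).tolist(),round(e,2)))
    return zs,worst
def go(g,Rt,n,show=3):
    st=robot.observe();p,R=cur(st)
    rv=Ro.from_matrix(R.T@Rt).as_rotvec();r=np.round(rv/n,3)
    pt=np.array(g,float)+G*Rt[:,1]
    S=sum(Ro.from_rotvec(k*r).as_matrix() for k in range(n));s=np.round(np.linalg.solve(S,R.T@(pt-p)),1)
    q=p+R@S@s
    print("rows",n,"slide",s.tolist(),"rot",r.tolist(),"err",(q-pt).round(1),"angle/row",np.degrees(np.linalg.norm(r)).round(1))
    z,w=simul(p,R,[(s,r,n)],st["joints"])
    for x in z[::show]+[z[-1]]:print(x)
    print("max joint step deg",w.round(1))
E
python3 - <<'E'
from sim import *
for phi in(50,70):
  for g in((579,-139,48),(449.4,-151,48)):
    print(phi,g,best(*pose(g,phi,45))[0].round(0))
tcp,Rt=pose((579,-139,155),50,45)
go((579,-139,155),Rt,24)
E
```

```text
50 (579, -139, 48) [-45.  17. 107.  49.  69. -29.]
50 (449.4, -151, 48) [-57.   6. 121.  44.  75. -38.]
70 (579, -139, 48) [-42.  29.  93.  41.  82. -37.]
70 (449.4, -151, 48) [-53.  18. 107.  37.  85. -46.]
rows 24 slide [10.3, 1.2, 8.0] rot [-0.0, 0.028, 0.063] err [-1.  -0.3  0.4] angle/row 4.0
([509.0, 177.0, 166.0], [34.0, 25.0, 82.0, -32.0, 100.0, 42.0], np.float64(0.0))
([527.0, 141.0, 187.0], [26.0, 15.0, 87.0, -26.0, 94.0, 40.0], np.float64(0.0))
([542.0, 101.0, 203.0], [18.0, 6.0, 92.0, -19.0, 87.0, 35.0], np.float64(0.0))
([554.0, 58.0, 212.0], [7.0, -1.0, 97.0, -10.0, 81.0, 28.0], np.float64(0.0))
([563.0, 13.0, 214.0], [-5.0, -6.0, 101.0, 1.0, 76.0, 19.0], np.float64(0.0))
([569.0, -31.0, 208.0], [-17.0, -7.0, 104.0, 14.0, 74.0, 8.0], np.float64(0.0))
([573.0, -75.0, 194.0], [-29.0, -5.0, 106.0, 27.0, 74.0, -3.0], np.float64(0.0))
([576.0, -115.0, 173.0], [-39.0, 1.0, 107.0, 39.0, 75.0, -14.0], np.float64(0.0))
([578.0, -139.0, 155.0], [-45.0, 7.0, 106.0, 46.0, 77.0, -20.0], np.float64(0.0))
max joint step deg 4.4
```

Emit:
carry_out(
  slide=[
    [10.3,1.2,8.0],
    [10.3,1.2,8.0],
    [10.3,1.2,8.0],
    [10.3,1.2,8.0],
    [10.3,1.2,8.0],
    [10.3,1.2,8.0],
    [10.3,1.2,8.0],
    [10.3,1.2,8.0],
  ],
  rot=[
    [0,0.028,0.063],
    [0,0.028,0.063],
    [0,0.028,0.063],
    [0,0.028,0.063],
    [0,0.028,0.063],
    [0,0.028,0.063],
    [0,0.028,0.063],
    [0,0.028,0.063],
  ],
)

```text
t: 16.05
eef_pos: [546.1, 73.8, 163.0]
tool_rot: [-83.4, -15.2, -107.7]
contact_force: [-0.1, 0.1, -0.9]
opening: 50.6
```

Emit:
carry_out(
  slide=[
    [10.3,1.2,8.0],
    [10.3,1.2,8.0],
    [10.3,1.2,8.0],
    [10.3,1.2,8.0],
    [10.3,1.2,8.0],
    [10.3,1.2,8.0],
    [10.3,1.2,8.0],
    [10.3,1.2,8.0],
  ],
  rot=[
    [0,0.028,0.063],
    [0,0.028,0.063],
    [0,0.028,0.063],
    [0,0.028,0.063],
    [0,0.028,0.063],
    [0,0.028,0.063],
    [0,0.028,0.063],
    [0,0.028,0.063],
  ],
)

```text
t: 16.85
eef_pos: [575.9, -25.9, 164.2]
tool_rot: [-83.4, 15.0, -117.0]
contact_force: [0.2, -0.1, -2.4]
opening: 50.7
```

Emit:
carry_out(
  slide=[
    [10.3,1.2,8.0],
    [10.3,1.2,8.0],
    [10.3,1.2,8.0],
    [10.3,1.2,8.0],
    [10.3,1.2,8.0],
    [10.3,1.2,8.0],
    [10.3,1.2,8.0],
    [10.3,1.2,8.0],
  ],
  rot=[
    [0,0.028,0.063],
    [0,0.028,0.063],
    [0,0.028,0.063],
    [0,0.028,0.063],
    [0,0.028,0.063],
    [0,0.028,0.063],
    [0,0.028,0.063],
    [0,0.028,0.063],
  ],
)

```text
t: 17.65
eef_pos: [594.2, -119.2, 121.9]
tool_rot: [-90.0, 44.7, -129.8]
contact_force: [0.5, -0.3, -1.9]
opening: 50.3
```

Run:
```python
from h import *
from station import robot,camera
st=robot.observe();p,R=cur(st);g=p-40.8*R[:,1];print(st["t"],st["opening"],st["contact_force"],"g",g.round(1),st["joints"].round(1),R.round(2))
for n in("top","scene"):
    t=camera(n); print(n,proj(t,g),proj(t,g+[0,0,-39]),proj(t,g+[0,0,39]))
    x,y=(340,170) if n=="top" else (280,120)
    cv2.imwrite(f"pics/{n}11.png",cv2.resize(t["pixels"][y:y+130,x:x+150,::-1],None,fx=5,fy=4.6,interpolation=cv2.INTER_CUBIC))
```

```text
17.65 50.279973052560656 [ 0.48029892 -0.34493884 -1.88613815] g [ 575.8 -141.3  150.8] [-44.8   7.3 106.1  46.   76.9 -20.2] [[-0.45  0.45  0.77]
 [-0.55  0.54 -0.64]
 [-0.7  -0.71  0.  ]]
top [405.82312761 220.8729276 ] [403.13736737 222.99495228] [408.68148971 218.61452983]
scene [346.12403157 180.56448568] [345.70158559 194.14394775] [346.56446213 166.40691248]
```

View pics/top11.png

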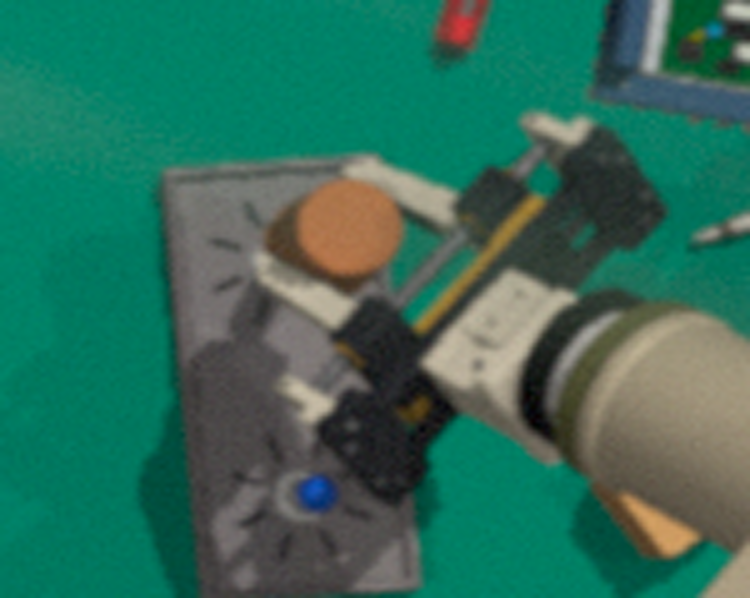

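View pics/scene11.png

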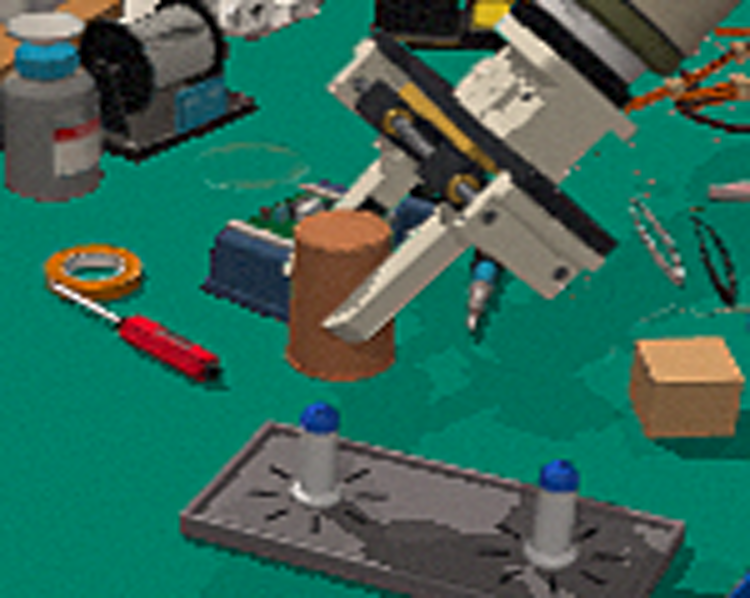

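Run:
```python
from h import *
s,t=load();np.set_printoptions(suppress=True,precision=1)
a=(348.6,170.4);b=(410,219.8)
print(tri(s,a,t,b),plane(t,b,190),plane(t,b,180))
# rim bottom center in scene approx: bottom ellipse centre crop(341,352)
print(plane(s,a,185))
print("peg",tri(s,(343.9,211),t,(398.9,224.1)))
```

```text
(array([ 574.1, -146.8,  177. ]), np.float64(2.05873557187737)) [ 573.2 -144.2  190. ] [ 574.6 -145.9  180. ]
[ 566.1 -134.3  185. ]
peg (array([ 578.9, -139. ,   61.3]), np.float64(0.9902938440073018))
```

Run:
```python
from h import *
from station import robot
st=robot.observe();p,R=cur(st)
print((R.T@[5,6,0]).round(1),(R.T@[0,0,-10]).round(2))
```

```text
[-5.6  5.5 -0. ] [7.03 7.12 0.06]
```

Shift over the peg and go down 60 mm, then look.

Emit:
carry_out(
  slide=[
    [-2.8,2.8,0],
    [-2.8,2.8,0],
    [10.5,10.6,0.1],
    [10.5,10.6,0.1],
    [10.5,10.6,0.1],
    [10.5,10.6,0.1],
    [0,0,0],
  ],
  rot=[
    [0,0,0],
    [0,0,0],
    [0,0,0],
    [0,0,0],
    [0,0,0],
    [0,0,0],
    [0,0,0],
  ],
)

```text
t: 18.45
eef_pos: [598.0, -111.3, 59.2]
tool_rot: [-90.3, 44.6, -129.9]
contact_force: [-0.2, 0.7, -1.8]
opening: 50.7
```

Run:
```python
from h import *
from station import robot,camera
st=robot.observe();p,R=cur(st);g=p-40.8*R[:,1];print(st["t"],st["opening"],st["contact_force"],"g",g.round(1))
for n in("top","scene"):
    t=camera(n)
    x,y=(350,180) if n=="top" else (300,170)
    cv2.imwrite(f"pics/{n}12.png",cv2.resize(t["pixels"][y:y+100,x:x+125,::-1],None,fx=6,fy=6,interpolation=cv2.INTER_CUBIC))
```

```text
18.45 50.67898402371198 [-0.2017588   0.66122906 -1.82901419] g [ 579.8 -133.4   88.2]
```

View pics/top12.png

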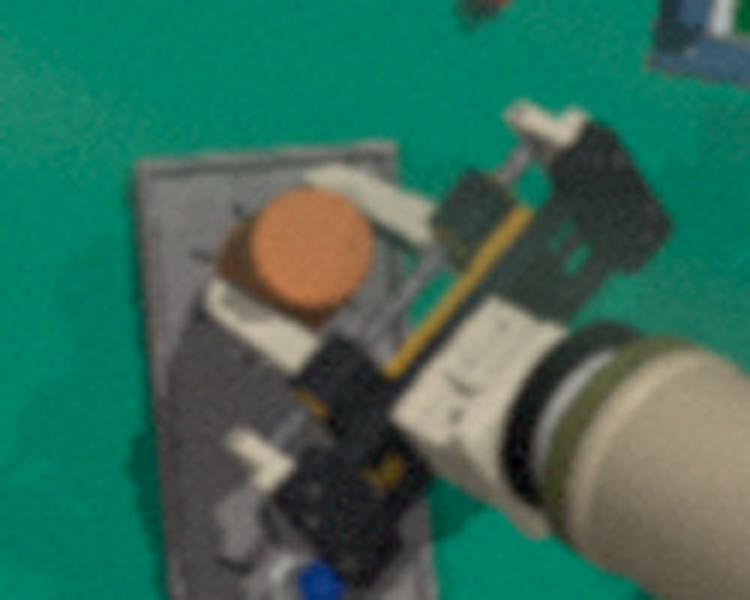

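View pics/scene12.png

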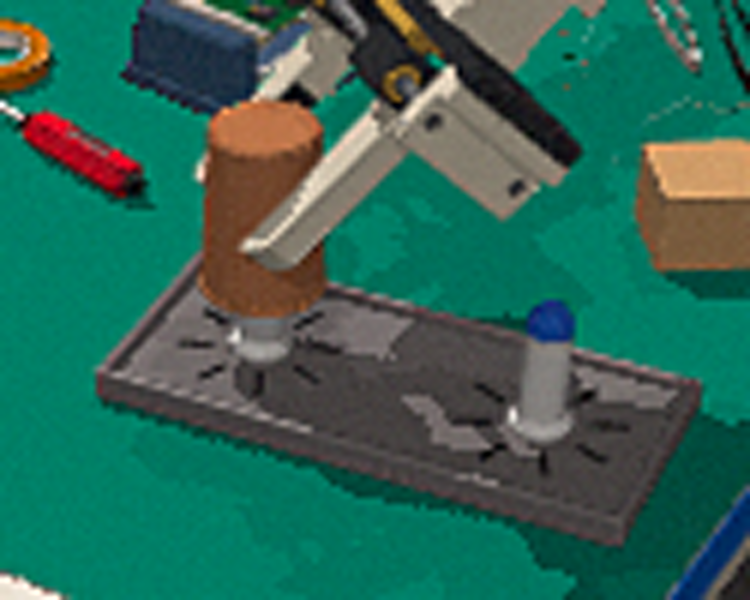

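Run:
```python
from h import *
s,t=load();np.set_printoptions(suppress=True,precision=1)
print(tri(s,(344.3,191.5),t,(402,221.2)),plane(t,(402,221.2),115),plane(t,(402,221.2),122))
```

```text
(array([ 578.4, -137.4,  120.8]), np.float64(0.9074300362132306)) [ 579.6 -138.1  115. ] [ 578.7 -137.   122. ]
```

Emit:
carry_out(
  slide=[
    [5.6,5.7,0],
    [5.6,5.7,0],
    [3.5,3.6,0],
    [1.4,1.4,0],
    [0,0,0],
  ],
  rot=[
    [0,0,0],
    [0,0,0],
    [0,0,0],
    [0,0,0],
    [0,0,0],
  ],
)

```text
t: 19.05
eef_pos: [599.6, -112.6, 39.3]
tool_rot: [-90.0, 44.6, -129.7]
contact_force: [-0.0, 0.3, -1.1]
opening: 50.2
```

Emit:
carry_out(
  slide=[
    [1.4,1.4,0],
    [1.4,1.4,0],
    [0,0,0],
  ],
  rot=[
    [0,0,0],
    [0,0,0],
    [0,0,0],
  ],
)

```text
t: 19.35
eef_pos: [599.8, -112.8, 35.6]
tool_rot: [-89.9, 44.6, -129.6]
contact_force: [-0.7, 0.4, -1.0]
opening: 50.9
```

Emit:
carry_out(
  slide=[
    [0.7,0.7,0],
    [0.7,0.7,0],
    [0,0,0],
  ],
  rot=[
    [0,0,0],
    [0,0,0],
    [0,0,0],
  ],
)

```text
t: 19.65
eef_pos: [599.8, -112.8, 33.6]
tool_rot: [-89.9, 44.6, -129.7]
contact_force: [0.0, 0.2, -1.0]
opening: 51.0
```

Emit:
carry_out(
  slide=[
    [0.7,0.7,0],
    [0.7,0.7,0],
    [0,0,0],
  ],
  rot=[
    [0,0,0],
    [0,0,0],
    [0,0,0],
  ],
)

```text
t: 19.95
eef_pos: [599.7, -112.7, 31.6]
tool_rot: [-89.9, 44.6, -129.7]
contact_force: [0.9, 0.1, -1.1]
opening: 50.7
```

Emit:
carry_out(
  slide=[
    [0.7,0.7,0],
    [0.7,0.7,0],
    [0,0,0],
  ],
  rot=[
    [0,0,0],
    [0,0,0],
    [0,0,0],
  ],
)

```text
t: 20.25
eef_pos: [599.7, -112.7, 29.6]
tool_rot: [-89.9, 44.6, -129.7]
contact_force: [0.0, 0.7, -1.1]
opening: 50.6
```

Run:
```python
from station import camera
import cv2
t=camera("scene")
cv2.imwrite("pics/s13.png",cv2.resize(t["pixels"][170:270,300:425,::-1],None,fx=6,fy=6,interpolation=cv2.INTER_CUBIC))
```

```text
(no output)
```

View pics/s13.png

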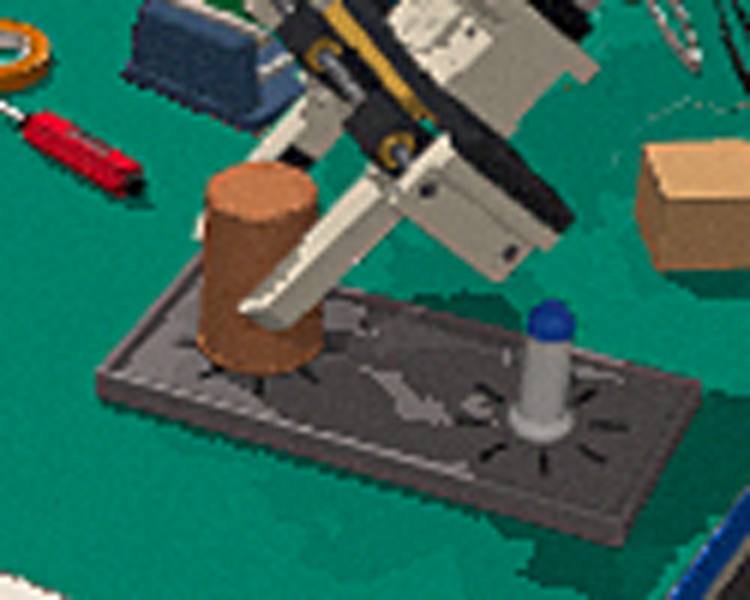

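Emit:
carry_out(
  slide=[
    [1.0,1.1,0],
    [1.0,1.1,0],
    [0.7,0.7,0],
    [0,0,0],
  ],
  rot=[
    [0,0,0],
    [0,0,0],
    [0,0,0],
    [0,0,0],
  ],
)

```text
t: 20.7
eef_pos: [600.0, -112.8, 26.3]
tool_rot: [-89.9, 44.6, -129.6]
contact_force: [-1.7, 0.2, 3.0]
opening: 50.6
```

Emit:
carry_out(
  slide=[
    [0.7,0.7,0],
    [0.7,0.7,0],
    [0,0,0],
  ],
  rot=[
    [0,0,0],
    [0,0,0],
    [0,0,0],
  ],
)

```text
t: 21.0
eef_pos: [600.4, -112.7, 25.9]
tool_rot: [-89.9, 44.7, -129.5]
contact_force: [-9.9, 0.6, 16.4]
opening: 50.6
```

Emit:
carry_out(
  slide=[
    [0.7,0.7,0],
    [0.4,0.4,0],
    [0,0,0],
  ],
  rot=[
    [0,0,0],
    [0,0,0],
    [0,0,0],
  ],
)

```text
t: 21.3
eef_pos: [600.3, -112.4, 25.3]
tool_rot: [-89.9, 44.8, -129.5]
contact_force: [-15.9, -0.4, 25.5]
opening: 50.5
```

Emit:
carry_out(
  slide=[
    [-1.4,-1.4,0],
    [0,0,0],
  ],
  rot=[
    [0,0,0],
    [0,0,0],
  ],
)

```text
t: 21.5
eef_pos: [600.3, -112.7, 25.6]
tool_rot: [-89.9, 44.7, -129.6]
contact_force: [-5.8, -0.5, 9.7]
opening: 50.8
```

Run:
```python
from station import camera,robot
import cv2
print(robot.observe()["contact_force"])
for n in("top","scene"):
    t=camera(n)
    x,y=(350,180) if n=="top" else (300,170)
    cv2.imwrite(f"pics/{n}14.png",cv2.resize(t["pixels"][y:y+100,x:x+125,::-1],None,fx=6,fy=6,interpolation=cv2.INTER_CUBIC))
```

```text
[-5.75032647 -0.51243103  9.72005549]
```

View pics/top14.png

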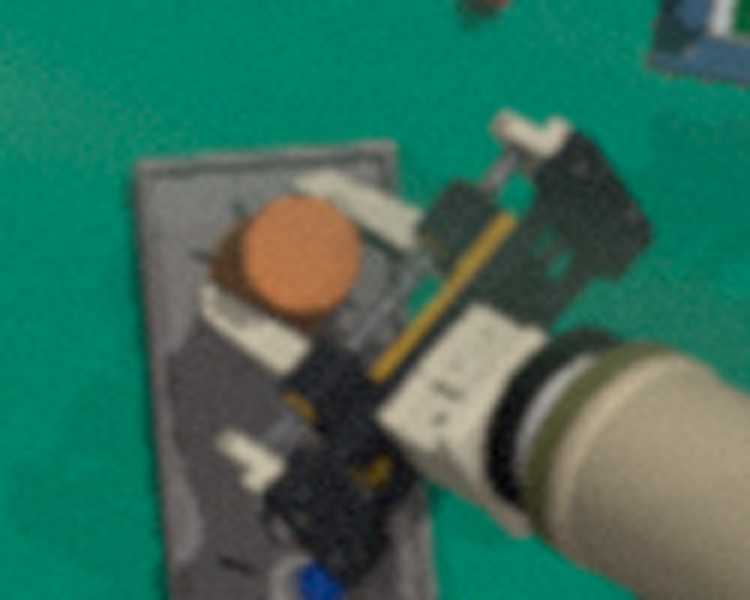

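View pics/scene14.png

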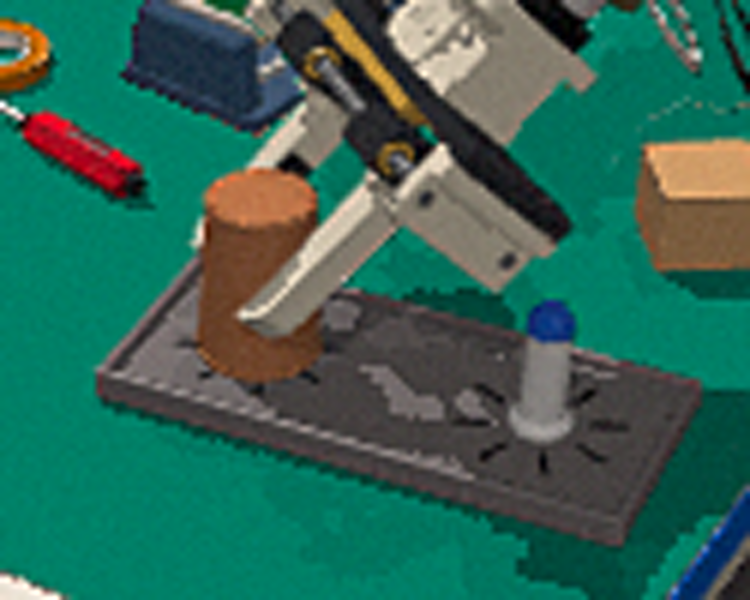

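Emit:
carry_out(
  slide=[
    [-0.4,-0.4,0],
    [0,0,0],
    [0,0,0],
    [0,0,0],
    [0,0,0],
    [0,0,0],
    [0,0,0],
    [0,0,0],
  ],
  rot=[
    [0,0,0],
    [0,0,0],
    [0,0,0],
    [0,0,0],
    [0,0,0],
    [0,0,0],
    [0,0,0],
    [0,0,0],
  ],
  jaw=88,
)

```text
t: 22.4
eef_pos: [599.9, -112.8, 24.9]
tool_rot: [-89.9, 44.6, -129.6]
contact_force: [-0.3, 0.4, -0.8]
opening: 88.1
```

Run:
```python
from station import camera,robot
import cv2
from h import *
st=robot.observe();p,R=cur(st);print(st["t"],st["contact_force"],st["opening"],(p-40.8*R[:,1]).round(1))
for n in("top","scene"):
    t=camera(n)
    x,y=(350,180) if n=="top" else (300,170)
    cv2.imwrite(f"pics/{n}15.png",cv2.resize(t["pixels"][y:y+100,x:x+125,::-1],None,fx=6,fy=6,interpolation=cv2.INTER_CUBIC))
```

```text
22.4 [-0.29223776  0.35662185 -0.75534877] 88.09338169440218 [ 581.6 -134.8   53.9]
```

View pics/top15.png

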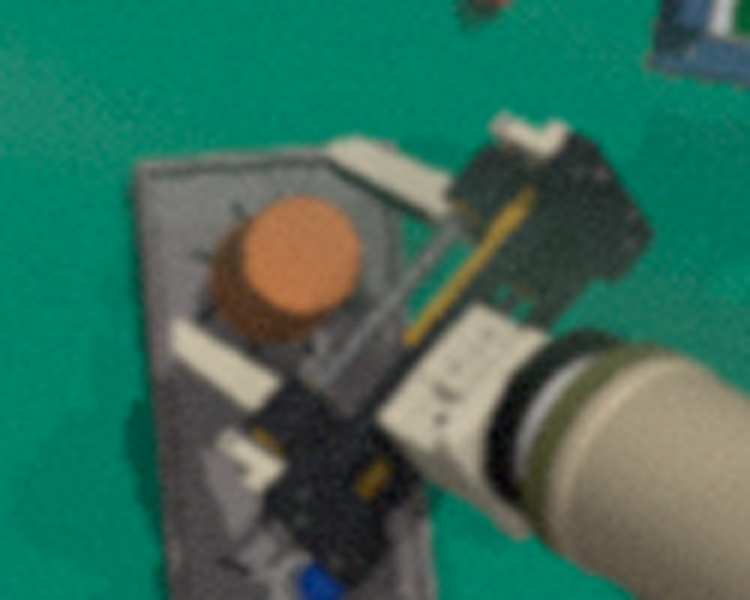

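View pics/scene15.png

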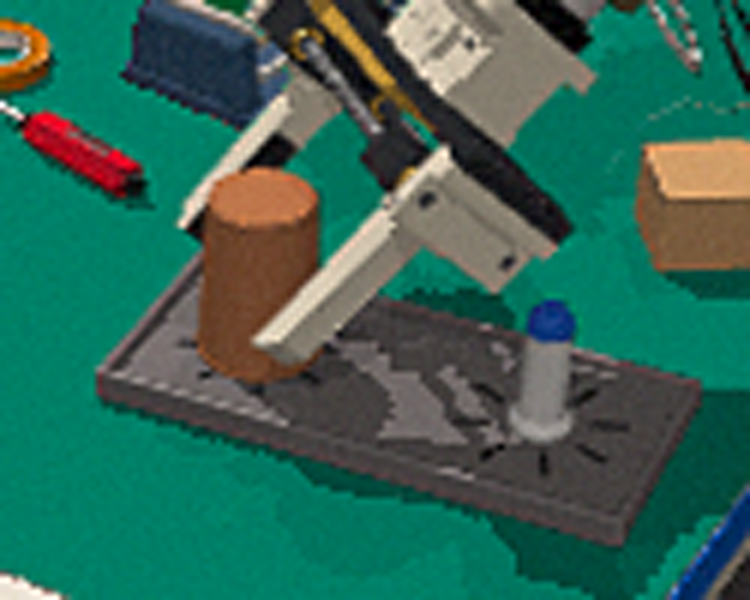

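```bash
sed -i 's/^G=40.8/G=43.8/' h.py
python3 - <<'E'
from chk import *
np.set_printoptions(suppress=True,precision=0)
for t in(45,60):
    for phi in(30,0,-30,-50,-70,-90):
        q,e=best(*pose((511,420,39),phi,t,-1)); print("stand",t,phi,q,"%.2f"%e,fk(q,P)[2])
    # lying: d leaning right body
    a=np.radians(t); m=np.array((-.085,-.996,0)); d=-np.sin(a)*m-np.cos(a)*np.array([0,0,1])
    for js in(1,-1):
        Rt=Rd(d,js*np.array((.996,-.085,0)))
        q,e=best(np.array((499,178,50))+G*Rt[:,1],Rt);print("lie",t,js,q,"%.2f"%e,fk(q,P)[2])
E
```

```text
stand 45 30 [ 38.   3. 126. -41.   9. -44.] 0.00 [291. 293. 293.]
stand 45 0 [ 53.  14. 114. -62.  40.   8.] 0.00 [257. 420. 293.]
stand 45 -30 [ 57.  29.  93. -51.  66.  22.] 0.00 [291. 547. 293.]
stand 45 -50 [ 56.  40.  77. -43.  82.  30.] 0.00 [348. 615. 293.]
stand 45 -70 [ 53.  51.  60. -36.  96.  38.] 0.00 [424. 659. 293.]
stand 45 -90 [ 49.  62.  43. -29. 110.  48.] 0.00 [511. 674. 293.]
lie 45 1 [-15.  11. 115.  47.  72. -33.] 0.00 [477. -75. 304.]
lie 45 -1 [-15.  11. 115.  47.  72. 147.] 0.00 [477. -75. 304.]
stand 60 30 [ 37.   6. 115.  -7.  30. -78.] 0.00 [355. 330. 350.]
stand 60 0 [ 46.  13. 107. -32.  43. -23.] 0.00 [331. 420. 350.]
stand 60 -30 [ 50.  24.  92. -34.  62.   6.] 0.00 [355. 510. 350.]
stand 60 -50 [ 50.  33.  81. -31.  75.  21.] 0.00 [395. 558. 350.]
stand 60 -70 [ 49.  41.  70. -26.  86.  34.] 0.00 [450. 589. 350.]
stand 60 -90 [ 46.  48.  59. -20.  96.  48.] 0.00 [511. 600. 350.]
lie 60 1 [-22.  22. 113.  57.  80. -46.] 0.00 [ 473. -132.  230.]
lie 60 -1 [-22.  22. 113.  57.  80. 134.] 0.00 [ 473. -132.  230.]
```

Emit:
carry_out(
  slide=[
    [0,-10,0],
    [0,-20,0],
    [0,-30,0],
    [0,-35,0],
    [0,-35,0],
    [0,-35,0],
    [0,-20,0],
  ],
  rot=[
    [0,0,0],
    [0,0,0],
    [0,0,0],
    [0,0,0],
    [0,0,0],
    [0,0,0],
    [0,0,0],
  ],
  jaw=93,
)

```text
t: 23.2
eef_pos: [516.2, -215.2, 159.4]
tool_rot: [-89.7, 44.5, -129.5]
contact_force: [0.3, -0.3, 0.5]
opening: 93.2
```

```bash
cat >> sim.py <<'E'
def seg(state,g,Rt,n,show=4):
    p,R,q=state
    rv=Ro.from_matrix(R.T@Rt).as_rotvec();r=np.round(rv/n,3)
    pt=np.array(g,float)+G*Rt[:,1]
    S=sum(Ro.from_rotvec(k*r).as_matrix() for k in range(n));s=np.round(np.linalg.solve(S,R.T@(pt-p)),1)
    print("rows",n,"slide",s.tolist(),"rot",r.tolist(),"|s|",np.linalg.norm(s).round(0),"ang",np.degrees(np.linalg.norm(r)).round(1))
    z,w=simul(p,R,[(s,r,n)],q)
    for x in z[show-1:-1:show]+[z[-1]]:print("  ",x)
    print("  max joint step",w.round(1))
    for _ in range(n): p=p+R@s;R=R@Ro.from_rotvec(r).as_matrix()
    print("  end err",(p-pt).round(1))
    return p,R,np.array(z[-1][1])
def now():
    st=robot.observe();return (*cur(st),st["joints"])
E
python3 - <<'E'
from sim import *
s=now();print((s[0]-G*s[1][:,1]).round(0))
tcp,Rt=pose((511,420,39),-50,45,-1); d=Rt[:,1]
s1=seg(s,(480,20,260),Rd((0,0,-1),(1,0,0)),12)
s2=seg(s1,np.array((511,420,39))-110*d,Rt,12)
print("direct");seg(s,np.array((511,420,39))-110*d,Rt,24)
E
```

```text
[ 496. -239.  191.]
rows 12 slide [-18.5, 2.4, -9.7] rot [-0.023, -0.055, -0.062] |s| 21.0 ang 4.9
   ([508.0, -159.0, 235.0], [-43.0, -4.0, 103.0, 30.0, 88.0, -20.0], np.float64(0.0))
   ([503.0, -70.0, 258.0], [-24.0, -11.0, 102.0, 15.0, 88.0, -12.0], np.float64(0.0))
   ([480.0, 19.0, 260.0], [-4.0, -12.0, 102.0, -0.0, 90.0, -4.0], np.float64(0.0))
  max joint step 5.2
  end err [-0.2 -0.7  0.3]
rows 12 slide [-37.9, -1.8, 10.8] rot [0.023, -0.055, -0.063] |s| 39.0 ang 5.0
   ([505.0, 184.0, 252.0], [25.0, -3.0, 95.0, -15.0, 87.0, 13.0], np.float64(0.0))
   ([496.0, 343.0, 204.0], [47.0, 16.0, 85.0, -30.0, 88.0, 24.0], np.float64(0.0))
   ([461.0, 480.0, 116.0], [62.0, 39.0, 70.0, -41.0, 91.0, 29.0], np.float64(0.0))
  max joint step 7.7
  end err [ 0.   0.6 -0.2]
direct
rows 24 slide [-32.9, 3.8, -3.8] rot [0.0, -0.063, -0.053] |s| 33.0 ang 4.7
   ([548.0, -131.0, 267.0], [-39.0, -8.0, 103.0, 33.0, 83.0, -17.0], np.float64(0.0))
   ([579.0, 0.0, 311.0], [-15.0, -13.0, 101.0, 17.0, 79.0, -4.0], np.float64(0.0))
   ([585.0, 142.0, 316.0], [11.0, -9.0, 95.0, -3.0, 77.0, 11.0], np.float64(0.0))
   ([565.0, 279.0, 282.0], [33.0, 3.0, 88.0, -20.0, 81.0, 22.0], np.float64(0.0))
   ([523.0, 395.0, 214.0], [50.0, 20.0, 79.0, -32.0, 86.0, 28.0], np.float64(0.0))
   ([463.0, 480.0, 117.0], [62.0, 39.0, 70.0, -41.0, 91.0, 29.0], np.float64(0.0))
  max joint step 6.6
  end err [ 1.3  0.4 -0.5]
```

Emit:
carry_out(
  slide=[
    [-18.5,2.4,-9.7],
    [-18.5,2.4,-9.7],
    [-18.5,2.4,-9.7],
    [-18.5,2.4,-9.7],
    [-18.5,2.4,-9.7],
    [-18.5,2.4,-9.7],
  ],
  rot=[
    [-0.023,-0.055,-0.062],
    [-0.023,-0.055,-0.062],
    [-0.023,-0.055,-0.062],
    [-0.023,-0.055,-0.062],
    [-0.023,-0.055,-0.062],
    [-0.023,-0.055,-0.062],
  ],
)

```text
t: 23.8
eef_pos: [516.3, -98.0, 208.0]
tool_rot: [-85.7, 22.1, -108.0]
contact_force: [0.4, 0.2, -0.6]
opening: 93.1
```

Emit:
carry_out(
  slide=[
    [-18.5,2.4,-9.7],
    [-18.5,2.4,-9.7],
    [-18.5,2.4,-9.7],
    [-18.5,2.4,-9.7],
    [-18.5,2.4,-9.7],
    [-18.5,2.4,-9.7],
  ],
  rot=[
    [-0.023,-0.055,-0.062],
    [-0.023,-0.055,-0.062],
    [-0.023,-0.055,-0.062],
    [-0.023,-0.055,-0.062],
    [-0.023,-0.055,-0.062],
    [-0.023,-0.055,-0.062],
  ],
)

```text
t: 24.4
eef_pos: [480.1, 21.8, 215.7]
tool_rot: [-90.1, -0.0, -89.6]
contact_force: [0.9, 1.5, 0.1]
opening: 93.1
```

Emit:
carry_out(
  slide=[
    [-37.9,-1.8,10.8],
    [-37.9,-1.8,10.8],
    [-37.9,-1.8,10.8],
    [-37.9,-1.8,10.8],
    [-37.9,-1.8,10.8],
    [-37.9,-1.8,10.8],
  ],
  rot=[
    [0.023,-0.055,-0.063],
    [0.023,-0.055,-0.063],
    [0.023,-0.055,-0.063],
    [0.023,-0.055,-0.063],
    [0.023,-0.055,-0.063],
    [0.023,-0.055,-0.063],
  ],
)

```text
t: 25.0
eef_pos: [513.3, 254.5, 193.2]
tool_rot: [-85.5, -22.5, -71.4]
contact_force: [0.6, 0.9, -0.1]
opening: 92.9
```

Emit:
carry_out(
  slide=[
    [-37.9,-1.8,10.8],
    [-37.9,-1.8,10.8],
    [-37.9,-1.8,10.8],
    [-37.9,-1.8,10.8],
    [-37.9,-1.8,10.8],
    [-37.9,-1.8,10.8],
    [0,0,0],
  ],
  rot=[
    [0.023,-0.055,-0.063],
    [0.023,-0.055,-0.063],
    [0.023,-0.055,-0.063],
    [0.023,-0.055,-0.063],
    [0.023,-0.055,-0.063],
    [0.023,-0.055,-0.063],
    [0,0,0],
  ],
)

```text
t: 25.7
eef_pos: [475.2, 458.6, 74.5]
tool_rot: [-91.2, -45.3, -48.5]
contact_force: [-0.8, -0.5, -1.6]
opening: 93.1
```

Run:
```python
from sim import *
from station import camera
s=now();p,R,_=s;T=p-25*R[:,1]
print(robot.observe()["t"],"g",(p-G*R[:,1]).round(1))
for n in("top","scene"):
    t=camera(n);print(n,proj(t,T),[proj(t,T+k*R[:,2]).round(1) for k in(-46,46)])
    x,y=(130,190) if n=="top" else (150,300)
    cv2.imwrite(f"pics/{n}16.png",cv2.resize(t["pixels"][y:y+110,x:x+130,::-1],None,fx=5.4,fy=5.4,interpolation=cv2.INTER_CUBIC))
    if n=="top": cv2.imwrite("pics/peg16.png",cv2.resize(t["pixels"][180:310,350:500,::-1],None,fx=4,fy=4))
```

```text
25.7 g [455.2 482.6 105.3]
top [142.78889866 265.14429082] [array([154.6, 280.2]), array([131. , 250.2])]
scene [212.1456669 400.0407385] [array([241.9, 395.9]), array([182. , 404.3])]
```

View pics/top16.png

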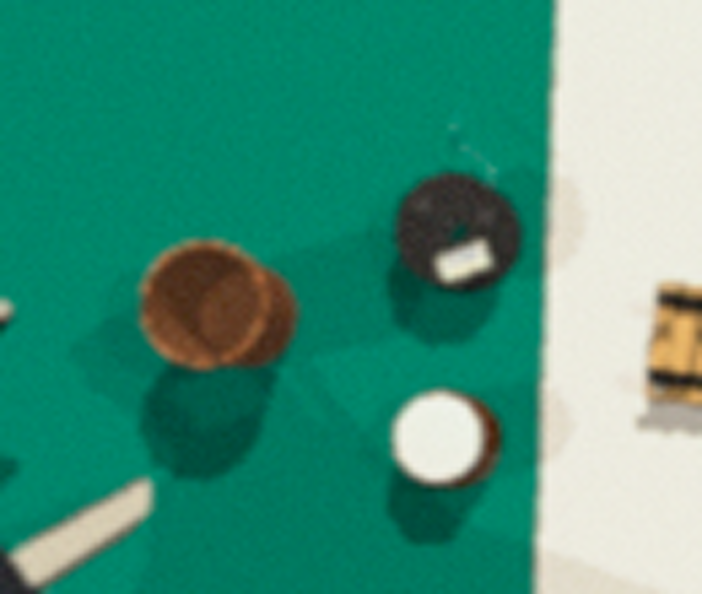

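View pics/scene16.png

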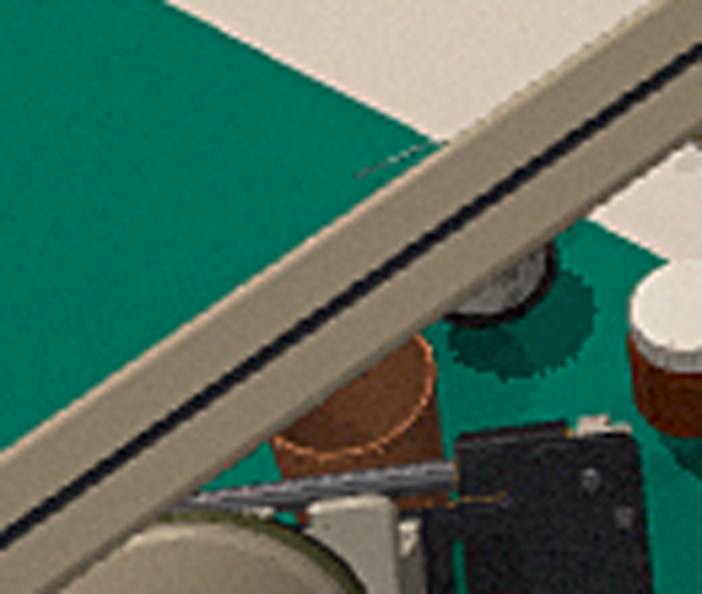

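View pics/peg16.png

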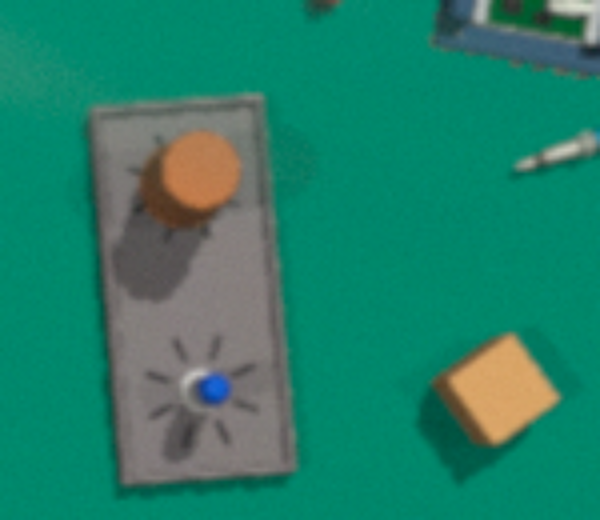

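Run:
```python
from sim import *
s=now()
tcp,Rt=pose((510,422,40),-50,45,-1); d=Rt[:,1]
s1=seg(s,np.array((510,422,40))-60*d,Rt,3)
s2=seg(s1,np.array((510,422,40)),Rt,4)
```

```text
rows 3 slide [1.1, 15.8, -0.1] rot [-0.0, 0.002, 0.001] |s| 16.0 ang 0.1
   ([482.0, 455.0, 82.0], [60.0, 39.0, 73.0, -42.0, 87.0, 29.0], np.float64(0.0))
  max joint step 1.5
  end err [-0.2  0.1  0. ]
rows 4 slide [0.1, 15.0, 0.0] rot [-0.0, 0.0, -0.0] |s| 15.0 ang 0.0
   ([510.0, 422.0, 40.0], [56.0, 40.0, 77.0, -43.0, 82.0, 30.0], np.float64(0.0))
  max joint step 1.3
  end err [-0.  -0.1  0.2]
```

Emit:
carry_out(
  slide=[
    [1.1,15.8,0],
    [1.1,15.8,0],
    [1.1,15.8,0],
    [0.1,15.0,0],
    [0.1,15.0,0],
    [0.1,15.0,0],
    [0.1,15.0,0],
    [0,0,0],
  ],
  rot=[
    [0,0.002,0.001],
    [0,0.002,0.001],
    [0,0.002,0.001],
    [0,0,0],
    [0,0,0],
    [0,0,0],
    [0,0,0],
    [0,0,0],
  ],
)

```text
t: 26.6
eef_pos: [531.2, 396.7, 8.9]
tool_rot: [-89.9, -44.9, -50.1]
contact_force: [-0.7, -0.0, 0.2]
opening: 93.1
```

Run:
```python
from sim import *
from station import camera
s=now();p,R,_=s;st=robot.observe()
print(st["t"],"g",(p-G*R[:,1]).round(1),st["contact_force"])
t=camera("top");x,y=(130,190)
cv2.imwrite("pics/t17.png",cv2.resize(t["pixels"][y:y+110,x:x+130,::-1],None,fx=5.4,fy=5.4,interpolation=cv2.INTER_CUBIC))
```

```text
26.6 g [511.4 420.4  40. ] [-0.72600775 -0.01336834  0.16136929]
```

View pics/t17.png

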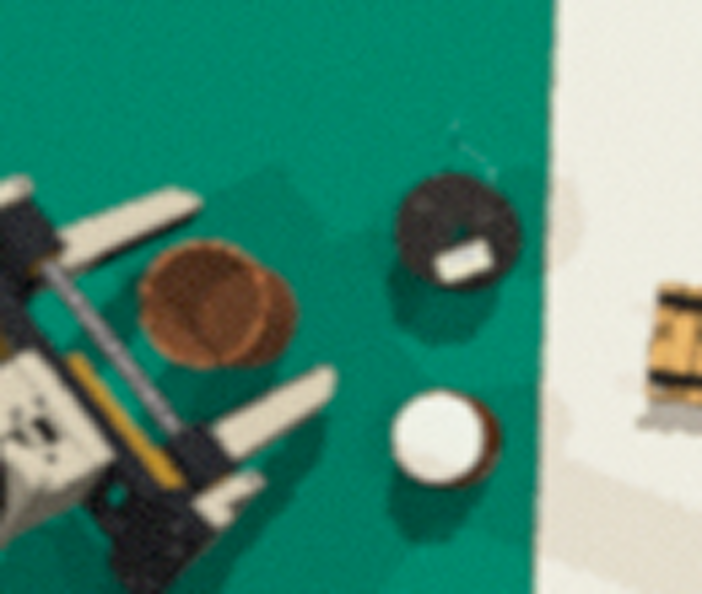

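Emit:
carry_out(
  slide=[
    [0,0,0],
    [0,0,0],
    [0,0,0],
    [0,0,0],
    [0,0,0],
    [0,0,0],
    [0,0,0],
    [0,0,0],
  ],
  rot=[
    [0,0,0],
    [0,0,0],
    [0,0,0],
    [0,0,0],
    [0,0,0],
    [0,0,0],
    [0,0,0],
    [0,0,0],
  ],
  jaw=30,
  grip_force=20,
)

```text
t: 27.45
eef_pos: [531.2, 399.3, 11.5]
tool_rot: [-89.6, -44.8, -50.2]
contact_force: [-1.4, -0.6, 2.4]
opening: 51.8
```

Emit:
carry_out(
  slide=[
    [0,0,0],
    [0,0,0],
    [3.5,-3.5,0],
    [7,-7,0],
    [14,-14,0],
    [14,-14,0],
    [21,-21,0],
    [21,-21,0],
  ],
  rot=[
    [0,0,0],
    [0,0,0],
    [0,0,0],
    [0,0,0],
    [0,0,0],
    [0,0,0],
    [0,0,0],
    [0,0,0],
  ],
)

```text
t: 28.25
eef_pos: [531.3, 398.9, 128.2]
tool_rot: [-89.5, -44.8, -50.3]
contact_force: [-0.1, -0.3, -1.0]
opening: 52.3
```

Run:
```python
from sim import *
from station import camera
s=now();p,R,_=s;st=robot.observe();g=p-G*R[:,1]
print(st["t"],"g",g.round(1),st["contact_force"],st["opening"],R.round(2))
for n in("top","scene"):
    t=camera(n);print(n,proj(t,g),proj(t,g+[0,0,39]))
    x,y=(110,190) if n=="top" else (150,270)
    cv2.imwrite(f"pics/{n}18.png",cv2.resize(t["pixels"][y:y+110,x:x+130,::-1],None,fx=5.4,fy=5.4,interpolation=cv2.INTER_CUBIC))
```

```text
28.25 g [511.3 422.4 159.3] [-0.05475873 -0.28198327 -1.03553662] 52.31883063772332 [[ 0.45  0.46  0.77]
 [-0.55 -0.54  0.64]
 [ 0.7  -0.71  0.01]]
top [156.48743423 243.2094711 ] [151.27333716 241.65068849]
scene [205.12604894 338.00803588] [201.0929902  320.98969566]
```

View pics/top18.png

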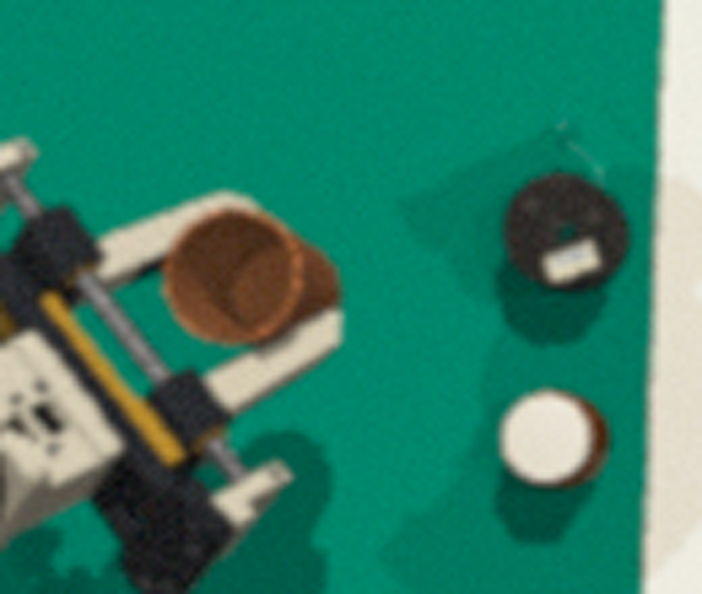

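View pics/scene18.png

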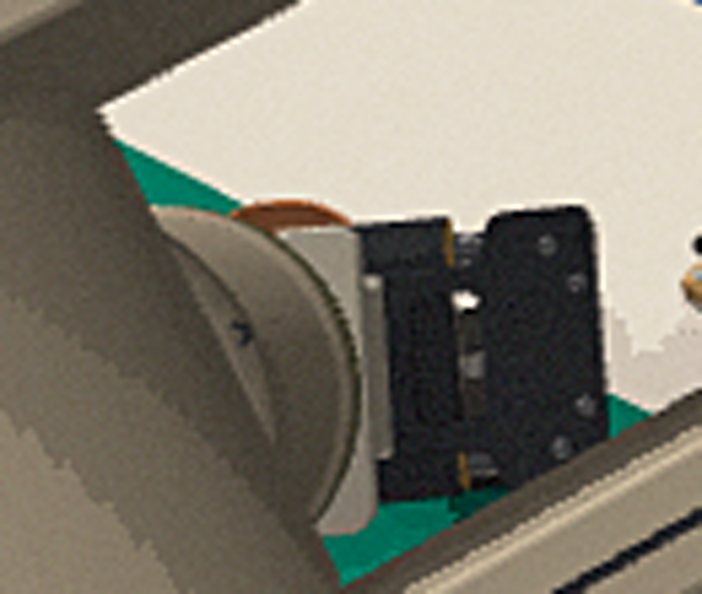

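Run:
```python
from sim import *
s=now()
m=np.array((-.085,-.996,0)); d=-.70711*m-.70711*np.array([0,0,1]); Rt=Rd(d,(.996,-.085,0))
s1=seg(s,(499,179,140),Rt,24)
```

```text
rows 24 slide [8.1, 0.9, -4.1] rot [-0.001, 0.036, 0.061] |s| 9.0 ang 4.1
   ([521.0, 386.0, 188.0], [48.0, 19.0, 82.0, -31.0, 83.0, 22.0], np.float64(0.0))
   ([526.0, 342.0, 200.0], [38.0, 9.0, 90.0, -17.0, 77.0, 17.0], np.float64(0.0))
   ([527.0, 296.0, 201.0], [25.0, 0.0, 97.0, -1.0, 73.0, 8.0], np.float64(0.0))
   ([523.0, 251.0, 190.0], [11.0, -4.0, 104.0, 16.0, 72.0, -3.0], np.float64(0.0))
   ([514.0, 211.0, 169.0], [-3.0, -4.0, 110.0, 32.0, 74.0, -14.0], np.float64(0.0))
   ([498.0, 179.0, 140.0], [-15.0, 1.0, 114.0, 45.0, 79.0, -24.0], np.float64(0.0))
  max joint step 4.3
  end err [-1.  -0.8 -0.1]
```

Emit:
carry_out(
  slide=[
    [8.1,0.9,-4.1],
    [8.1,0.9,-4.1],
    [8.1,0.9,-4.1],
    [8.1,0.9,-4.1],
    [8.1,0.9,-4.1],
    [8.1,0.9,-4.1],
    [8.1,0.9,-4.1],
    [8.1,0.9,-4.1],
  ],
  rot=[
    [-0.001,0.036,0.061],
    [-0.001,0.036,0.061],
    [-0.001,0.036,0.061],
    [-0.001,0.036,0.061],
    [-0.001,0.036,0.061],
    [-0.001,0.036,0.061],
    [-0.001,0.036,0.061],
    [-0.001,0.036,0.061],
  ],
)

```text
t: 29.15
eef_pos: [535.0, 331.2, 152.0]
tool_rot: [-81.4, -15.3, -66.7]
contact_force: [0.2, -0.1, -1.4]
opening: 52.0
```

Emit:
carry_out(
  slide=[
    [8.1,0.9,-4.1],
    [8.1,0.9,-4.1],
    [8.1,0.9,-4.1],
    [8.1,0.9,-4.1],
    [8.1,0.9,-4.1],
    [8.1,0.9,-4.1],
    [8.1,0.9,-4.1],
    [8.1,0.9,-4.1],
  ],
  rot=[
    [-0.001,0.036,0.061],
    [-0.001,0.036,0.061],
    [-0.001,0.036,0.061],
    [-0.001,0.036,0.061],
    [-0.001,0.036,0.061],
    [-0.001,0.036,0.061],
    [-0.001,0.036,0.061],
    [-0.001,0.036,0.061],
  ],
)

```text
t: 29.95
eef_pos: [525.4, 260.0, 142.3]
tool_rot: [-81.9, 14.8, -78.8]
contact_force: [0.1, -1.1, -2.0]
opening: 52.4
```

Emit:
carry_out(
  slide=[
    [8.1,0.9,-4.1],
    [8.1,0.9,-4.1],
    [8.1,0.9,-4.1],
    [8.1,0.9,-4.1],
    [8.1,0.9,-4.1],
    [8.1,0.9,-4.1],
    [8.1,0.9,-4.1],
    [8.1,0.9,-4.1],
  ],
  rot=[
    [-0.001,0.036,0.061],
    [-0.001,0.036,0.061],
    [-0.001,0.036,0.061],
    [-0.001,0.036,0.061],
    [-0.001,0.036,0.061],
    [-0.001,0.036,0.061],
    [-0.001,0.036,0.061],
    [-0.001,0.036,0.061],
  ],
)

```text
t: 30.75
eef_pos: [498.4, 205.3, 103.2]
tool_rot: [-90.8, 44.0, -95.5]
contact_force: [0.0, -0.1, -2.0]
opening: 51.8
```

```bash
cat > look.py <<'E'
from sim import *
from station import camera
import sys
def look(tag,tx,sx,w=110,h=90,k=6):
    st=robot.observe();p,R=cur(st);g=p-G*R[:,1]
    print(st["t"],"g",g.round(1),"f",st["contact_force"].round(1),"op",round(st["opening"],1),"rot",st["tool_rot"].round(1))
    for n,(x,y) in(("top",tx),("scene",sx)):
        c=camera(n);print(n,proj(c,g).round(1));cv2.imwrite(f"pics/{n}{tag}.png",cv2.resize(c["pixels"][y:y+h,x:x+w,::-1],None,fx=k,fy=k,interpolation=cv2.INTER_CUBIC))
E
python3 -c "
from look import *
look('19',(225,205),(245,210))"
```

```text
30.75 g [496.1 174.9 134.7] f [ 0.  -0.1 -2. ] op 51.8 rot [-90.8  44.  -95.5]
top [266.9 253.1]
scene [301.2 267.2]
```

View pics/top19.png

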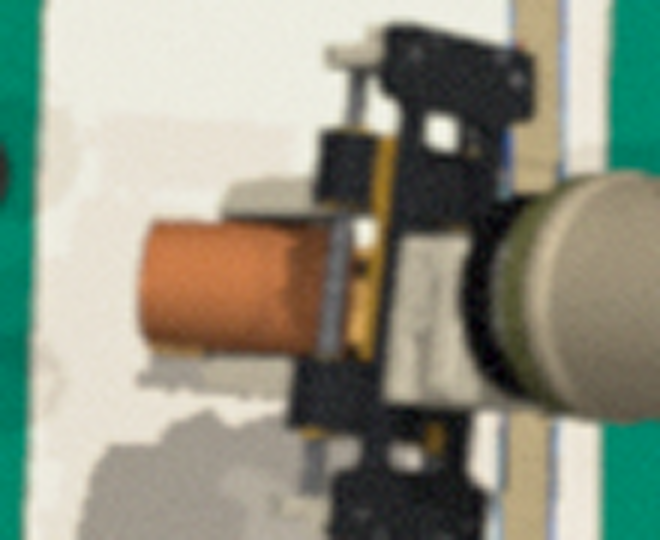

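View pics/scene19.png

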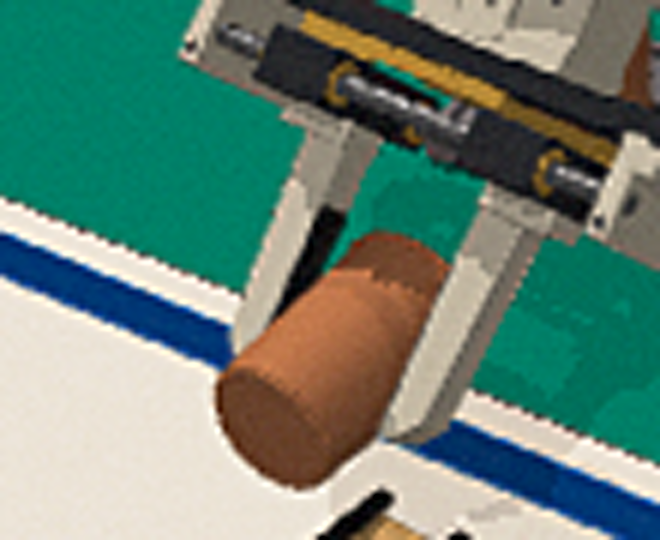

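```bash
python3 - <<'E'
from h import *
s,t=load()
for z in(130,150):print(plane(t,(248.7,252.8),z).round(1), plane(t,(225+238/6,205+285/6),z).round(1))
E
python3 - <<'E'
import sys;sys.path.insert(0,'.')
from sim import *
s=now()
m=np.array((-.085,-.996,0)); d=-.70711*m-.70711*np.array([0,0,1]); Rt=Rd(d,(.996,-.085,0))
s1=seg(s,(498.5,177,100),Rt,4)
print((Rt.T@[0,0,-10]).round(2))
E
```

```text
[496.2 217.4 130. ] [497.7 180.6 130. ]
[494.9 214.9 150. ] [496.3 178.7 150. ]
rows 4 slide [4.9, 6.3, 1.2] rot [0.002, -0.003, 0.005] |s| 8.0 ang 0.4
   ([499.0, 177.0, 100.0], [-15.0, 5.0, 115.0, 46.0, 76.0, -29.0], np.float64(0.0))
  max joint step 1.1
  end err [ 0.1  0.  -0.2]
[ 7.07  7.07 -0.  ]
```

Run:
```python
from sim import *
s=now()
m=np.array((-.085,-.996,0)); d=-.70711*m-.70711*np.array([0,0,1]); Rt=Rd(d,(.996,-.085,0))
s1=seg(s,(498.5,175,90),Rt,4)
s1=seg(s1,(498.5,175,64),Rt,3)
```

```text
rows 4 slide [7.0, 7.7, 1.3] rot [0.002, -0.003, 0.005] |s| 10.0 ang 0.4
   ([499.0, 175.0, 90.0], [-15.0, 6.0, 115.0, 46.0, 75.0, -30.0], np.float64(0.0))
  max joint step 1.4
  end err [ 0.2 -0.1 -0.1]
rows 3 slide [6.1, 6.1, -0.1] rot [0.001, -0.0, -0.0] |s| 9.0 ang 0.1
   ([498.0, 175.0, 64.0], [-15.0, 9.0, 115.0, 47.0, 73.0, -32.0], np.float64(0.0))
  max joint step 1.4
  end err [-0.1 -0.   0. ]
```

Emit:
carry_out(
  slide=[
    [7.0,7.7,1.3],
    [7.0,7.7,1.3],
    [7.0,7.7,1.3],
    [7.0,7.7,1.3],
    [6.1,6.1,0],
    [6.1,6.1,0],
    [6.1,6.1,0],
    [0,0,0],
  ],
  rot=[
    [0.002,-0.003,0.005],
    [0.002,-0.003,0.005],
    [0.002,-0.003,0.005],
    [0.002,-0.003,0.005],
    [0,0,0],
    [0,0,0],
    [0,0,0],
    [0,0,0],
  ],
)

```text
t: 31.65
eef_pos: [502.3, 207.3, 33.7]
tool_rot: [-90.0, 45.0, -94.7]
contact_force: [0.1, 0.5, -1.0]
opening: 52.4
```

```bash
python3 -c "
from look import *
look('20',(225,205),(245,245))"
```

```text
31.65 g [499.7 176.4  64.7] f [ 0.1  0.5 -1. ] op 52.4 rot [-90.   45.  -94.7]
top [269.  253.6]
scene [300.4 292.9]
```

View pics/top20.png

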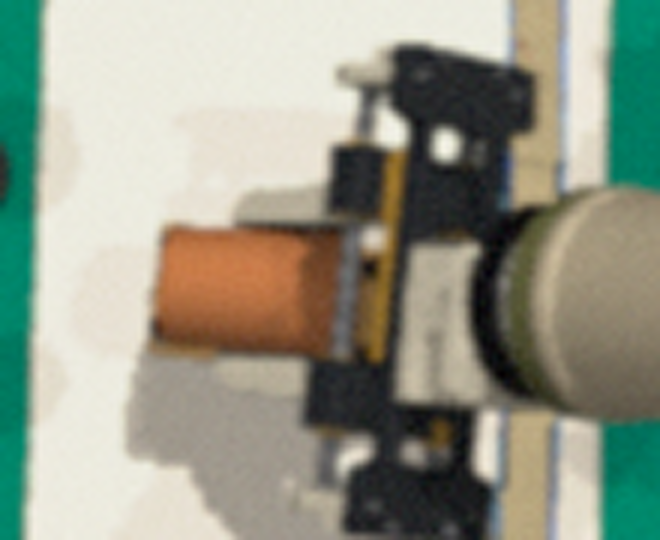

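View pics/scene20.png

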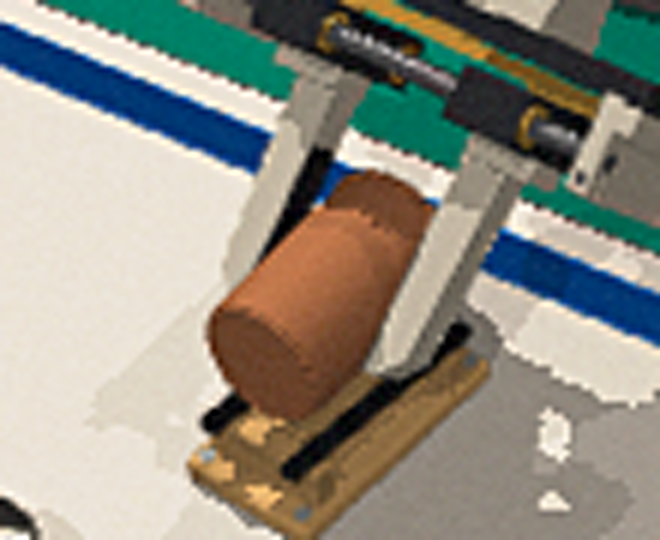

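Emit:
carry_out(
  slide=[
    [2.1,2.1,0],
    [2.1,2.1,0],
    [1.4,1.4,0],
    [0,0,0],
  ],
  rot=[
    [0,0,0],
    [0,0,0],
    [0,0,0],
    [0,0,0],
  ],
)

```text
t: 32.15
eef_pos: [503.0, 207.1, 26.9]
tool_rot: [-89.8, 45.0, -94.6]
contact_force: [-0.7, -0.3, -1.3]
opening: 51.9
```

Emit:
carry_out(
  slide=[
    [0.7,0.7,0],
    [0.7,0.7,0],
    [0,0,0],
  ],
  rot=[
    [0,0,0],
    [0,0,0],
    [0,0,0],
  ],
)

```text
t: 32.45
eef_pos: [503.2, 207.1, 25.1]
tool_rot: [-89.8, 45.0, -94.6]
contact_force: [-0.2, 0.9, -0.5]
opening: 52.0
```

Emit:
carry_out(
  slide=[
    [0.7,0.7,0],
    [0.7,0.7,0],
    [0,0,0],
  ],
  rot=[
    [0,0,0],
    [0,0,0],
    [0,0,0],
  ],
)

```text
t: 32.75
eef_pos: [503.1, 207.1, 23.1]
tool_rot: [-89.8, 45.0, -94.6]
contact_force: [-0.4, 0.2, -0.9]
opening: 52.4
```

Emit:
carry_out(
  slide=[
    [0.7,0.7,0],
    [0.7,0.7,0],
    [0,0,0],
  ],
  rot=[
    [0,0,0],
    [0,0,0],
    [0,0,0],
  ],
)

```text
t: 33.05
eef_pos: [503.4, 207.4, 21.7]
tool_rot: [-89.8, 45.1, -94.5]
contact_force: [-1.0, 1.5, 2.7]
opening: 51.8
```

Emit:
carry_out(
  slide=[
    [0.7,0.7,0],
    [0,0,0],
  ],
  rot=[
    [0,0,0],
    [0,0,0],
  ],
)

```text
t: 33.25
eef_pos: [503.4, 207.6, 21.4]
tool_rot: [-89.8, 45.1, -94.5]
contact_force: [-4.0, 0.6, 9.6]
opening: 52.3
```

Emit:
carry_out(
  slide=[
    [0.7,0.7,0],
    [0,0,0],
  ],
  rot=[
    [0,0,0],
    [0,0,0],
  ],
)

```text
t: 33.45
eef_pos: [503.4, 207.7, 21.2]
tool_rot: [-89.7, 45.2, -94.4]
contact_force: [-7.2, -2.2, 17.1]
opening: 52.4
```

Emit:
carry_out(
  slide=[
    [-0.8,-0.8,-0.5],
    [0,0,0],
  ],
  rot=[
    [0,0,0],
    [0,0,0],
  ],
)

```text
t: 33.65
eef_pos: [503.2, 207.4, 21.4]
tool_rot: [-89.7, 45.1, -94.5]
contact_force: [-1.1, 1.7, 7.2]
opening: 52.1
```

Emit:
carry_out(
  slide=[
    [0,0,0],
    [0,0,0],
    [0,0,0],
    [0,0,0],
    [0,0,0],
    [0,0,0],
    [0,0,0],
    [0,0,0],
  ],
  rot=[
    [0,0,0],
    [0,0,0],
    [0,0,0],
    [0,0,0],
    [0,0,0],
    [0,0,0],
    [0,0,0],
    [0,0,0],
  ],
  jaw=90,
)

```text
t: 34.45
eef_pos: [502.7, 207.1, 20.4]
tool_rot: [-89.8, 45.0, -94.5]
contact_force: [-0.3, -0.2, 0.1]
opening: 90.1
```

```bash
python3 -c "
from look import *
look('21',(225,205),(245,245))"
```

```text
34.45 g [500.1 176.2  51.4] f [-0.3 -0.2  0.1] op 90.1 rot [-89.8  45.  -94.5]
top [269.5 253.8]
scene [300.5 297.5]
```

View pics/top21.png

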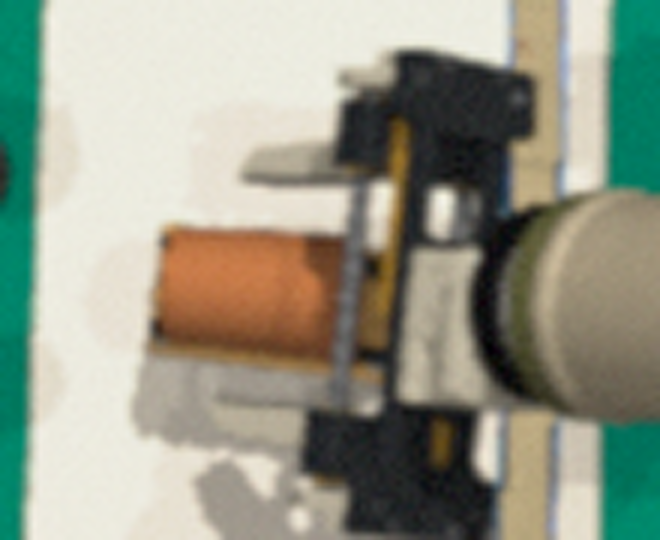

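View pics/scene21.png

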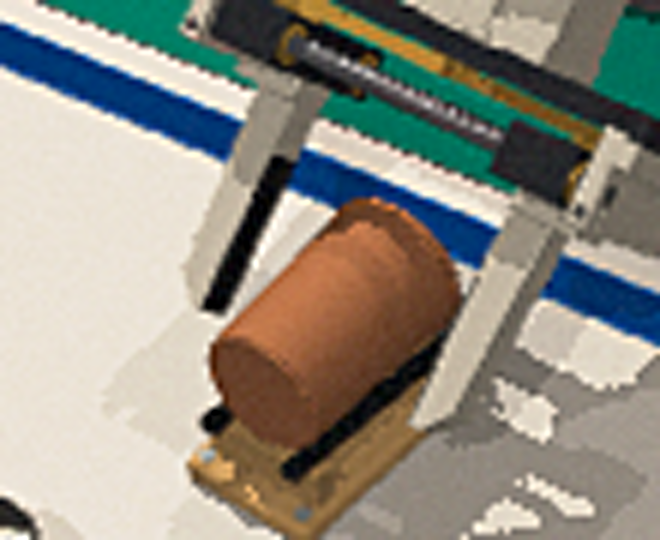

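Run:
```python
from sim import *
s=now()
R0=s[1]; g0=s[0]-G*R0[:,1]
s1=seg(s,g0-110*R0[:,1],R0,4)
m=np.array((-.085,-.996,0)); d=.70711*m-.70711*np.array([0,0,1]); Rt=Rd(d,(.996,-.085,0))
c=np.array((499.3,178,50.5))
s2=seg(s1,c-110*d,Rt,14,2)
```

```text
rows 4 slide [0.0, -27.5, 0.0] rot [0.0, 0.0, 0.0] |s| 28.0 ang 0.0
   ([494.0, 99.0, 129.0], [-24.0, 4.0, 112.0, 42.0, 84.0, -32.0], np.float64(0.0))
  max joint step 3.0
  end err [-0.  0.  0.]
rows 14 slide [-7.5, 0.5, -0.1] rot [-0.0, 0.0, -0.112] |s| 8.0 ang 6.4
   ([495.0, 118.0, 144.0], [-15.0, -3.0, 112.0, 32.0, 79.0, -19.0], np.float64(0.0))
   ([497.0, 140.0, 155.0], [-3.0, -6.0, 110.0, 20.0, 77.0, -4.0], np.float64(0.0))
   ([498.0, 165.0, 161.0], [8.0, -4.0, 105.0, 6.0, 77.0, 12.0], np.float64(0.0))
   ([500.0, 189.0, 160.0], [19.0, 3.0, 98.0, -6.0, 81.0, 25.0], np.float64(0.0))
   ([502.0, 213.0, 155.0], [28.0, 13.0, 90.0, -16.0, 88.0, 35.0], np.float64(0.0))
   ([504.0, 236.0, 144.0], [35.0, 24.0, 81.0, -24.0, 96.0, 42.0], np.float64(0.0))
   ([505.0, 255.0, 128.0], [40.0, 37.0, 71.0, -31.0, 104.0, 46.0], np.float64(0.0))
  max joint step 7.7
  end err [-0.7 -0.4  0. ]
```

Emit:
carry_out(
  slide=[
    [0,-10,0],
    [0,-25,0],
    [0,-35,0],
    [0,-40,0],
    [-7.5,0.5,-0.1],
    [-7.5,0.5,-0.1],
    [-7.5,0.5,-0.1],
    [-7.5,0.5,-0.1],
  ],
  rot=[
    [0,0,0],
    [0,0,0],
    [0,0,0],
    [0,0,0],
    [0,0,-0.112],
    [0,0,-0.112],
    [0,0,-0.112],
    [0,0,-0.112],
  ],
  jaw=93,
)

```text
t: 35.35
eef_pos: [499.0, 153.8, 115.9]
tool_rot: [-89.6, 19.1, -94.7]
contact_force: [0.4, -0.5, -0.9]
opening: 92.9
```

Emit:
carry_out(
  slide=[
    [-7.5,0.5,-0.1],
    [-7.5,0.5,-0.1],
    [-7.5,0.5,-0.1],
    [-7.5,0.5,-0.1],
    [-7.5,0.5,-0.1],
  ],
  rot=[
    [0,0,-0.112],
    [0,0,-0.112],
    [0,0,-0.112],
    [0,0,-0.112],
    [0,0,-0.112],
  ],
)

```text
t: 35.85
eef_pos: [501.4, 192.2, 117.7]
tool_rot: [-89.6, -12.9, -94.8]
contact_force: [-0.1, -0.2, 0.1]
opening: 93.1
```

Emit:
carry_out(
  slide=[
    [-7.5,0.5,-0.1],
    [-7.5,0.5,-0.1],
    [-7.5,0.5,-0.1],
    [-7.5,0.5,-0.1],
    [-7.5,0.5,-0.1],
    [0,0,0],
  ],
  rot=[
    [0,0,-0.112],
    [0,0,-0.112],
    [0,0,-0.112],
    [0,0,-0.112],
    [0,0,-0.112],
    [0,0,0],
  ],
)

```text
t: 36.45
eef_pos: [499.0, 223.8, 90.4]
tool_rot: [-90.6, -45.5, -94.1]
contact_force: [0.1, -1.6, -1.8]
opening: 93.2
```

Run:
```python
from look import *
look('22',(195,195),(245,245),125,110,5)
s=now()
m=np.array((-.085,-.996,0)); d=.70711*m-.70711*np.array([0,0,1]); Rt=Rd(d,(.996,-.085,0))
c=np.array((499.3,178,50.5))
s1=seg(s,c-40*d,Rt,3)
s1=seg(s1,c,Rt,4)
```

```text
36.45 g [501.7 254.9 121.2] f [ 0.1 -1.6 -1.8] op 93.2 rot [-90.6 -45.5 -94.1]
top [233.2 250.4]
scene [274.9 295.2]
rows 3 slide [0.2, 22.8, 0.4] rot [-0.001, 0.001, -0.001] |s| 23.0 ang 0.1
   ([502.0, 206.0, 79.0], [37.0, 36.0, 79.0, -32.0, 98.0, 47.0], np.float64(0.0))
  max joint step 2.7
  end err [ 0.1 -0.1  0.1]
rows 4 slide [-0.0, 10.0, -0.0] rot [0.0, -0.0, 0.0] |s| 10.0 ang 0.0
   ([499.0, 178.0, 51.0], [35.0, 36.0, 82.0, -33.0, 94.0, 47.0], np.float64(0.0))
  max joint step 1.0
  end err [ 0.1 -0.1  0.1]
```

View pics/top22.png

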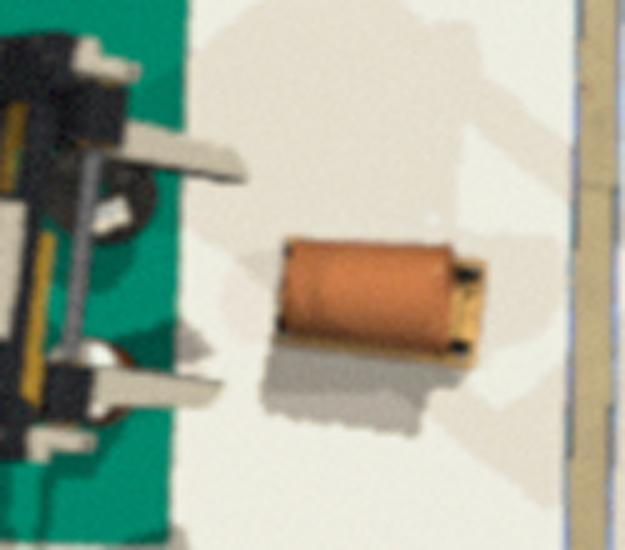

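Emit:
carry_out(
  slide=[
    [0.2,22.8,0.4],
    [0.2,22.8,0.4],
    [0.2,22.8,0.4],
    [0,10,0],
    [0,10,0],
    [0,10,0],
    [0,8,0],
    [0,0,0],
  ],
  rot=[
    [-0.001,0.001,-0.001],
    [-0.001,0.001,-0.001],
    [-0.001,0.001,-0.001],
    [0,0,0],
    [0,0,0],
    [0,0,0],
    [0,0,0],
    [0,0,0],
  ],
)

```text
t: 37.35
eef_pos: [497.2, 148.1, 22.0]
tool_rot: [-89.8, -45.0, -95.1]
contact_force: [-0.7, 0.6, 0.7]
opening: 92.9
```

Emit:
carry_out(
  slide=[
    [0,0,0],
    [0,0,0],
    [0,0,0],
    [0,0,0],
    [0,0,0],
    [0,0,0],
    [0,0,0],
    [0,0,0],
  ],
  rot=[
    [0,0,0],
    [0,0,0],
    [0,0,0],
    [0,0,0],
    [0,0,0],
    [0,0,0],
    [0,0,0],
    [0,0,0],
  ],
  jaw=30,
  grip_force=20,
)

```text
t: 38.15
eef_pos: [497.6, 148.9, 22.4]
tool_rot: [-89.8, -45.0, -95.1]
contact_force: [-1.2, 1.0, -0.4]
opening: 52.0
```

Emit:
carry_out(
  slide=[
    [0,0,0],
    [0,0,0],
    [5,-5,0],
    [10,-10,0],
    [15,-15,0],
    [15,-15,0],
    [15,-15,0],
    [15,-15,0],
  ],
  rot=[
    [0,0,0],
    [0,0,0],
    [0,0,0],
    [0,0,0],
    [0,0,0],
    [0,0,0],
    [0,0,0],
    [0,0,0],
  ],
)

```text
t: 38.95
eef_pos: [497.6, 149.1, 131.2]
tool_rot: [-89.7, -44.9, -95.2]
contact_force: [-0.5, -0.2, -1.2]
opening: 51.9
```

Run:
```python
from look import *
look('23',(195,195),(245,195),125,110,5)
s=now()
tcp,Rt=pose((449.4,-151,160),50,45)
seg(s,(449.4,-151,160),Rt,24)
```

```text
38.95 g [500.2 179.9 162.3] f [-0.5 -0.2 -1.2] op 51.9 rot [-89.7 -44.9 -95.2]
top [263.7 250.4]
scene [297.5 256.9]
rows 24 slide [12.6, 0.9, 3.1] rot [-0.0, 0.028, 0.063] |s| 13.0 ang 4.0
   ([507.0, 130.0, 200.0], [26.0, 11.0, 91.0, -26.0, 94.0, 39.0], np.float64(0.0))
   ([504.0, 72.0, 223.0], [14.0, -4.0, 100.0, -16.0, 86.0, 32.0], np.float64(0.0))
   ([496.0, 10.0, 231.0], [-3.0, -16.0, 108.0, -2.0, 80.0, 20.0], np.float64(0.0))
   ([483.0, -50.0, 222.0], [-23.0, -21.0, 115.0, 15.0, 78.0, 3.0], np.float64(0.0))
   ([467.0, -106.0, 198.0], [-42.0, -18.0, 119.0, 31.0, 81.0, -14.0], np.float64(0.0))
   ([450.0, -152.0, 159.0], [-57.0, -6.0, 119.0, 43.0, 85.0, -28.0], np.float64(0.0))
  max joint step 5.1
  end err [ 0.8 -1.1 -0.7]
```

View pics/top23.png

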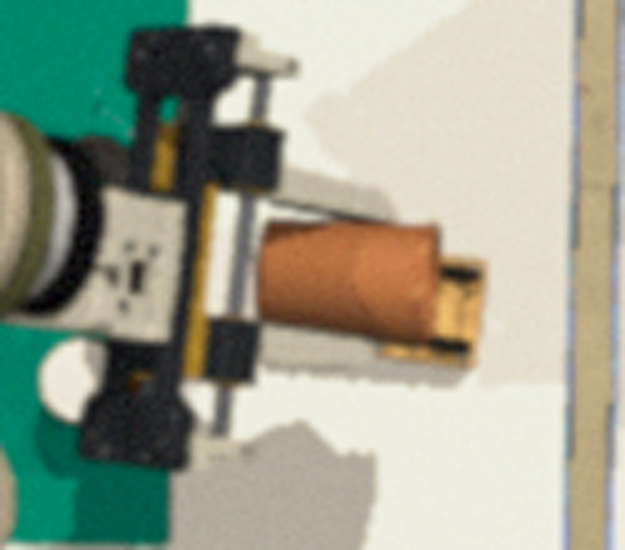

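Emit:
carry_out(
  slide=[
    [12.6,0.9,3.1],
    [12.6,0.9,3.1],
    [12.6,0.9,3.1],
    [12.6,0.9,3.1],
    [12.6,0.9,3.1],
    [12.6,0.9,3.1],
    [12.6,0.9,3.1],
    [12.6,0.9,3.1],
  ],
  rot=[
    [0,0.028,0.063],
    [0,0.028,0.063],
    [0,0.028,0.063],
    [0,0.028,0.063],
    [0,0.028,0.063],
    [0,0.028,0.063],
    [0,0.028,0.063],
    [0,0.028,0.063],
  ],
)

```text
t: 39.85
eef_pos: [504.2, 57.9, 176.8]
tool_rot: [-83.2, -15.1, -107.8]
contact_force: [-0.7, -0.1, -1.3]
opening: 51.6
```

Emit:
carry_out(
  slide=[
    [12.6,0.9,3.1],
    [12.6,0.9,3.1],
    [12.6,0.9,3.1],
    [12.6,0.9,3.1],
    [12.6,0.9,3.1],
    [12.6,0.9,3.1],
    [12.6,0.9,3.1],
    [12.6,0.9,3.1],
  ],
  rot=[
    [0,0.028,0.063],
    [0,0.028,0.063],
    [0,0.028,0.063],
    [0,0.028,0.063],
    [0,0.028,0.063],
    [0,0.028,0.063],
    [0,0.028,0.063],
    [0,0.028,0.063],
  ],
)

```text
t: 40.65
eef_pos: [490.8, -44.2, 176.2]
tool_rot: [-83.2, 15.2, -117.0]
contact_force: [0.5, -0.3, -2.3]
opening: 51.8
```

Emit:
carry_out(
  slide=[
    [12.6,0.9,3.1],
    [12.6,0.9,3.1],
    [12.6,0.9,3.1],
    [12.6,0.9,3.1],
    [12.6,0.9,3.1],
    [12.6,0.9,3.1],
    [12.6,0.9,3.1],
    [12.6,0.9,3.1],
  ],
  rot=[
    [0,0.028,0.063],
    [0,0.028,0.063],
    [0,0.028,0.063],
    [0,0.028,0.063],
    [0,0.028,0.063],
    [0,0.028,0.063],
    [0,0.028,0.063],
    [0,0.028,0.063],
  ],
)

```text
t: 41.45
eef_pos: [467.7, -130.3, 124.4]
tool_rot: [-89.7, 44.9, -129.6]
contact_force: [-0.1, -0.9, -1.4]
opening: 51.7
```

Run:
```python
from look import *
look('24',(350,190),(310,130),130,120,5)
```

```text
41.45 g [ 447.8 -154.   155.5] f [-0.1 -0.9 -1.4] op 51.7 rot [ -89.7   44.9 -129.6]
top [411.3 277.1]
scene [395.9 190.8]
```

View pics/top24.png

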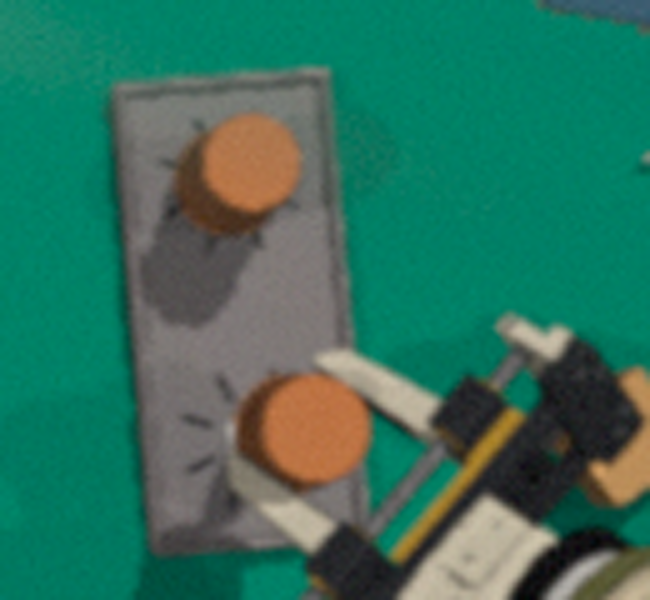

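View pics/scene24.png

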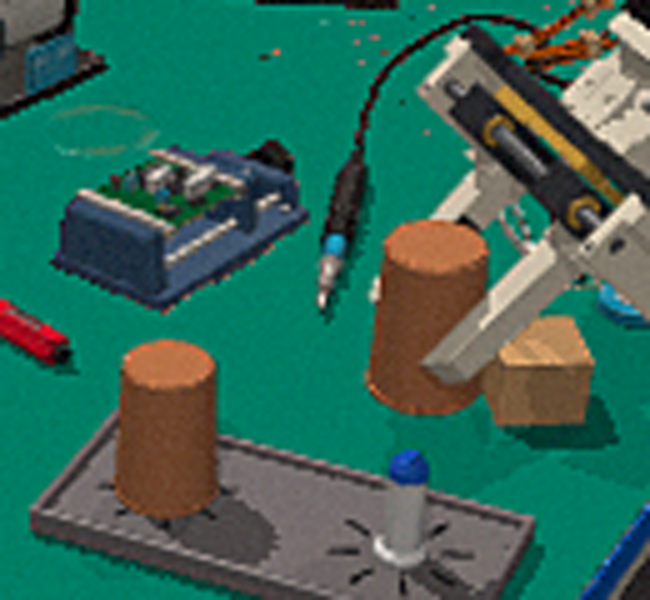

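Run:
```python
from sim import *
s,t=load();np.set_printoptions(suppress=True,precision=1)
print(tri(s,(397.4,179),t,(413.4,276)))
print("placed",tri(s,(343.8,202.8),t,(400.2,222.6)))
print("peg near",tri(s,(391.8,223.7),t,(403.5,277.3)),"far",tri(s,(343.9,211),t,(398.9,224.1)))
p,R,_=now();print((R.T@[0,0,-10]).round(2),(R.T@[1,0,0]).round(2),(R.T@[0,1,0]).round(2))
```

```text
(array([ 448.3, -153.5,  187.3]), np.float64(2.341022832134719))
placed (array([ 579.5, -138.4,   86.5]), np.float64(0.8908228264645383))
peg near (array([ 449. , -151.4,   61.8]), np.float64(1.4134642141191494)) far (array([ 578.9, -139. ,   61.3]), np.float64(0.9902938440073018))
[7.1 7.1 0. ] [-0.5  0.5  0.8] [-0.5  0.5 -0.6]
```

Emit:
carry_out(
  slide=[
    [-1.3,1.3,-0.7],
    [11,11,0],
    [11,11,0],
    [11,11,0],
    [11,11,0],
    [7,7,0],
    [5,5,0],
    [0,0,0],
  ],
  rot=[
    [0,0,0],
    [0,0,0],
    [0,0,0],
    [0,0,0],
    [0,0,0],
    [0,0,0],
    [0,0,0],
    [0,0,0],
  ],
)

```text
t: 42.35
eef_pos: [468.3, -127.4, 44.7]
tool_rot: [-89.9, 44.8, -129.6]
contact_force: [-0.4, 0.6, -1.3]
opening: 52.0
```

Run:
```python
from look import *
look('25',(350,190),(310,150),130,120,5)
```

```text
42.35 g [ 448.6 -151.1   75.7] f [-0.4  0.6 -1.3] op 52.0 rot [ -89.9   44.8 -129.6]
top [404.4 277.6]
scene [392.1 219.1]
```

View pics/top25.png

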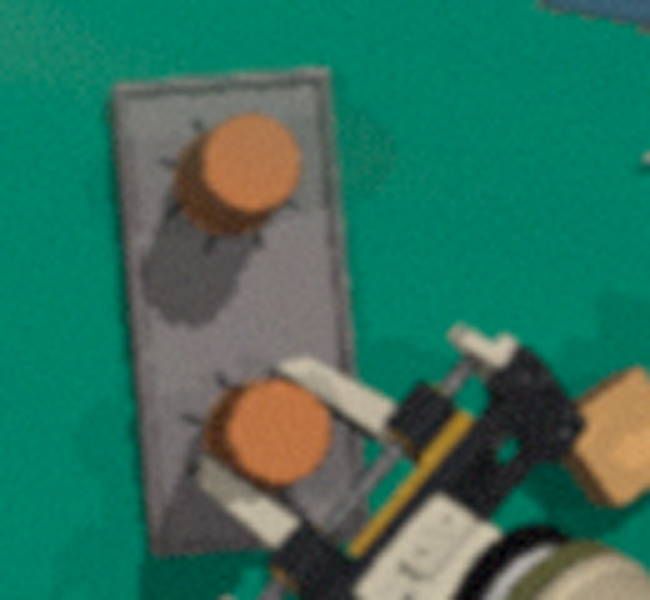

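View pics/scene25.png

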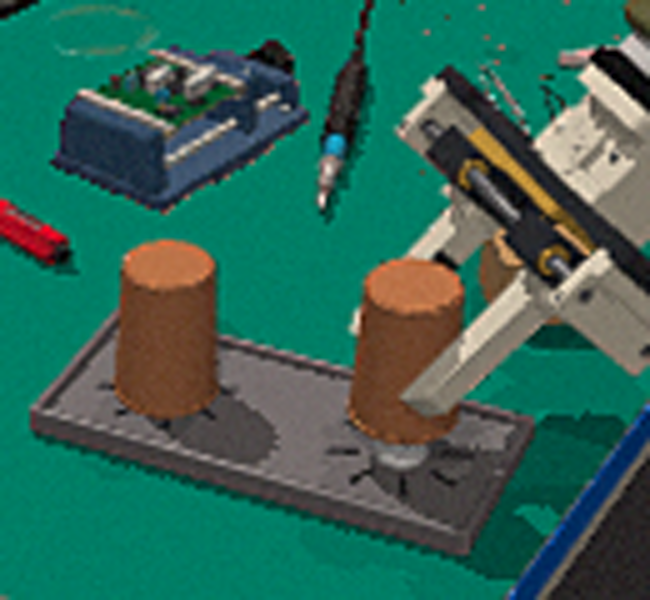

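Emit:
carry_out(
  slide=[
    [3.5,3.5,0],
    [3.5,3.5,0],
    [2.1,2.1,0],
    [0,0,0],
  ],
  rot=[
    [0,0,0],
    [0,0,0],
    [0,0,0],
    [0,0,0],
  ],
)

```text
t: 42.85
eef_pos: [468.5, -128.0, 32.4]
tool_rot: [-89.8, 44.8, -129.6]
contact_force: [-0.4, -0.2, -1.2]
opening: 51.9
```

Emit:
carry_out(
  slide=[
    [0.7,0.7,0],
    [0.7,0.7,0],
    [0,0,0],
  ],
  rot=[
    [0,0,0],
    [0,0,0],
    [0,0,0],
  ],
)

```text
t: 43.15
eef_pos: [468.7, -128.3, 30.8]
tool_rot: [-89.7, 44.8, -129.5]
contact_force: [0.2, 0.6, -1.6]
opening: 52.2
```

Emit:
carry_out(
  slide=[
    [0.7,0.7,0],
    [0.7,0.7,0],
    [0,0,0],
  ],
  rot=[
    [0,0,0],
    [0,0,0],
    [0,0,0],
  ],
)

```text
t: 43.45
eef_pos: [468.7, -128.3, 28.8]
tool_rot: [-89.7, 44.8, -129.5]
contact_force: [0.6, 0.0, -2.0]
opening: 51.9
```

Emit:
carry_out(
  slide=[
    [0.7,0.7,0],
    [0.7,0.7,0],
    [0,0,0],
  ],
  rot=[
    [0,0,0],
    [0,0,0],
    [0,0,0],
  ],
)

```text
t: 43.75
eef_pos: [468.7, -128.3, 26.8]
tool_rot: [-89.7, 44.8, -129.5]
contact_force: [0.5, -0.1, -1.5]
opening: 52.6
```

Emit:
carry_out(
  slide=[
    [0.7,0.7,0],
    [0.4,0.4,0],
    [0,0,0],
  ],
  rot=[
    [0,0,0],
    [0,0,0],
    [0,0,0],
  ],
)

```text
t: 44.05
eef_pos: [468.7, -128.3, 25.3]
tool_rot: [-89.7, 44.8, -129.5]
contact_force: [-0.4, 0.4, -0.3]
opening: 51.7
```

Emit:
carry_out(
  slide=[
    [0.7,0.7,0],
    [0,0,0],
  ],
  rot=[
    [0,0,0],
    [0,0,0],
  ],
)

```text
t: 44.25
eef_pos: [468.7, -128.3, 24.3]
tool_rot: [-89.7, 44.8, -129.5]
contact_force: [-0.2, 0.1, -2.1]
opening: 51.8
```

Emit:
carry_out(
  slide=[
    [0.7,0.7,0],
    [0,0,0],
  ],
  rot=[
    [0,0,0],
    [0,0,0],
  ],
)

```text
t: 44.45
eef_pos: [468.7, -128.3, 23.3]
tool_rot: [-89.7, 44.8, -129.5]
contact_force: [0.0, -0.4, -1.7]
opening: 52.2
```

Emit:
carry_out(
  slide=[
    [0.7,0.7,0],
    [0,0,0],
  ],
  rot=[
    [0,0,0],
    [0,0,0],
  ],
)

```text
t: 44.65
eef_pos: [468.7, -128.3, 22.3]
tool_rot: [-89.7, 44.8, -129.5]
contact_force: [0.0, -0.8, -1.1]
opening: 51.9
```

Emit:
carry_out(
  slide=[
    [0.7,0.7,0],
    [0,0,0],
  ],
  rot=[
    [0,0,0],
    [0,0,0],
  ],
)

```text
t: 44.85
eef_pos: [468.7, -128.3, 21.3]
tool_rot: [-89.7, 44.8, -129.5]
contact_force: [-1.0, -0.3, -1.4]
opening: 52.2
```

Emit:
carry_out(
  slide=[
    [0.7,0.7,0],
    [0,0,0],
  ],
  rot=[
    [0,0,0],
    [0,0,0],
  ],
)

```text
t: 45.05
eef_pos: [468.9, -128.4, 20.7]
tool_rot: [-89.7, 44.8, -129.5]
contact_force: [-2.2, -0.8, 2.1]
opening: 51.6
```

Emit:
carry_out(
  slide=[
    [0.7,0.7,0],
    [0,0,0],
  ],
  rot=[
    [0,0,0],
    [0,0,0],
  ],
)

```text
t: 45.25
eef_pos: [469.0, -128.5, 20.4]
tool_rot: [-89.7, 44.8, -129.5]
contact_force: [-5.6, -0.6, 9.7]
opening: 52.0
```

Run:
```python
from look import *
look('26',(350,190),(310,150),130,120,5)
```

```text
45.25 g [ 449.1 -152.1   51.4] f [-5.6 -0.6  9.7] op 52.0 rot [ -89.7   44.8 -129.5]
top [403.2 277.6]
scene [391.2 226.9]
```

View pics/scene26.png

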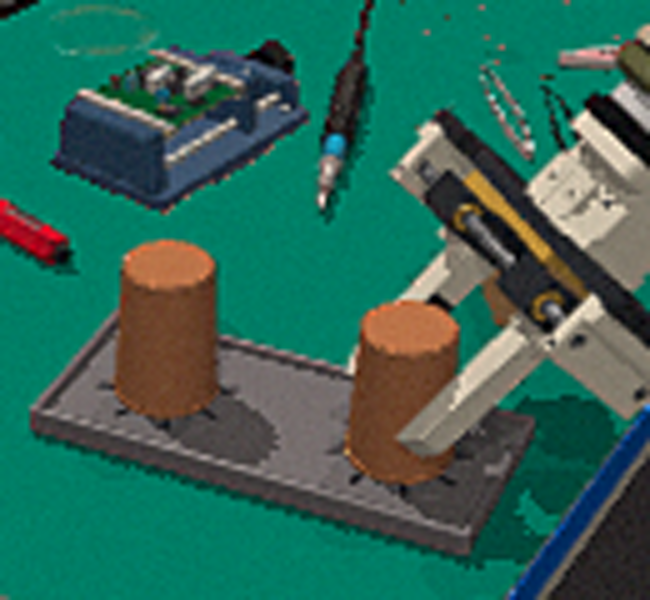

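Emit:
carry_out(
  slide=[
    [-0.3,-0.3,0],
    [0,0,0],
    [0,0,0],
    [0,0,0],
    [0,0,0],
    [0,0,0],
    [0,0,0],
    [0,0,0],
  ],
  rot=[
    [0,0,0],
    [0,0,0],
    [0,0,0],
    [0,0,0],
    [0,0,0],
    [0,0,0],
    [0,0,0],
    [0,0,0],
  ],
  jaw=88,
)

```text
t: 46.15
eef_pos: [468.8, -128.4, 19.8]
tool_rot: [-89.7, 44.8, -129.5]
contact_force: [-0.3, -0.5, 0.5]
opening: 87.9
```

Run:
```python
from look import *
look('27',(350,190),(310,150),130,120,5)
```

```text
46.15 g [ 448.9 -152.    50.9] f [-0.3 -0.5  0.5] op 87.9 rot [ -89.7   44.8 -129.5]
top [403.2 277.7]
scene [391.3 227.1]
```

View pics/scene27.png

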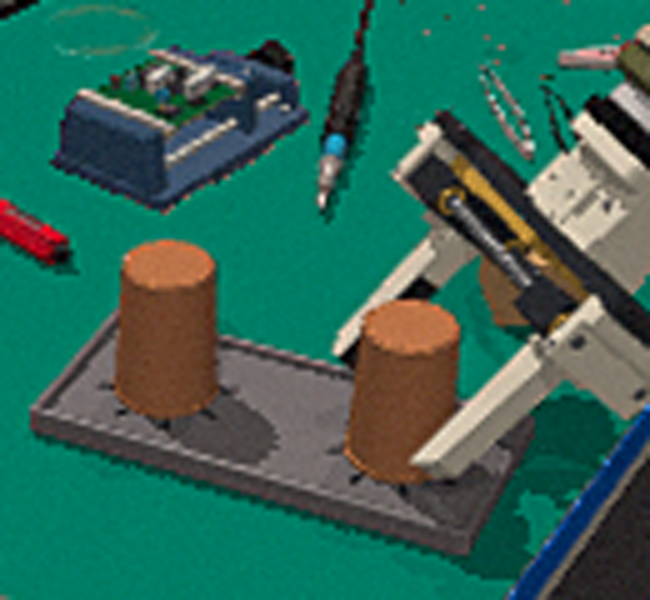

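View pics/top27.png

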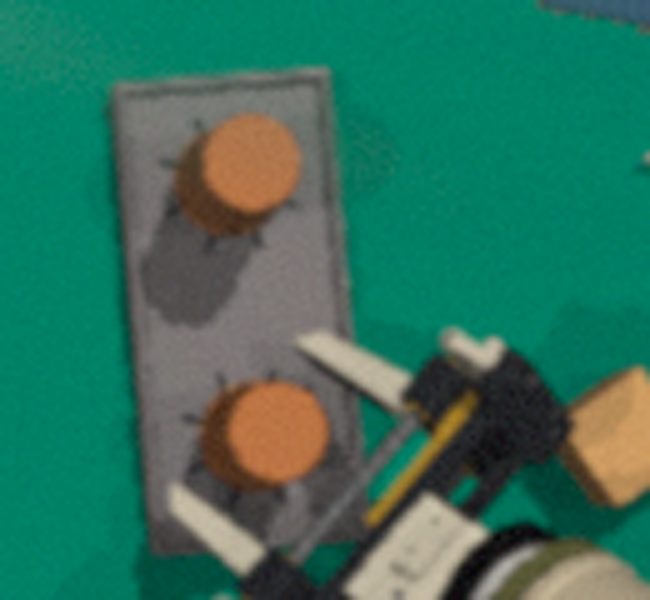

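Emit:
carry_out(
  slide=[
    [0,-10,0],
    [0,-20,0],
    [0,-30,0],
    [0,-35,0],
    [0,-35,0],
    [0,-35,0],
    [0,-20,0],
    [0,0,0],
  ],
  rot=[
    [0,0,0],
    [0,0,0],
    [0,0,0],
    [0,0,0],
    [0,0,0],
    [0,0,0],
    [0,0,0],
    [0,0,0],
  ],
)

```text
t: 47.05
eef_pos: [384.8, -231.5, 153.5]
tool_rot: [-89.4, 44.6, -129.4]
contact_force: [0.4, 0.1, -0.3]
opening: 88.1
```

Run:
```python
from look import *
look('28',(340,180),(300,150),150,130,5)
s0,t0=load()
T=camera("top");S=camera("scene")
for n,a,b in(("t",t0,T),("s",s0,S)):
    df=cv2.absdiff(a["pixels"],b["pixels"]).max(2)
    for nm,X in(("jar",(455,318,40)),("spool",(550,314,30)),("carton",(456,-332,30))):
        u=proj(a,X).astype(int);print(n,nm,(df[u[1]-12:u[1]+12,u[0]-12:u[0]+12]>60).mean().round(3))
```

```text
47.05 g [ 364.9 -254.9  184.7] f [ 0.4  0.1 -0.3] op 88.1 rot [ -89.4   44.6 -129.4]
top [459.4 315.7]
scene [446.6 171.1]
t jar 0.0
t spool 0.0
t carton 0.0
s jar 0.0
s spool 0.0
s carton 0.0
```

View pics/top28.png

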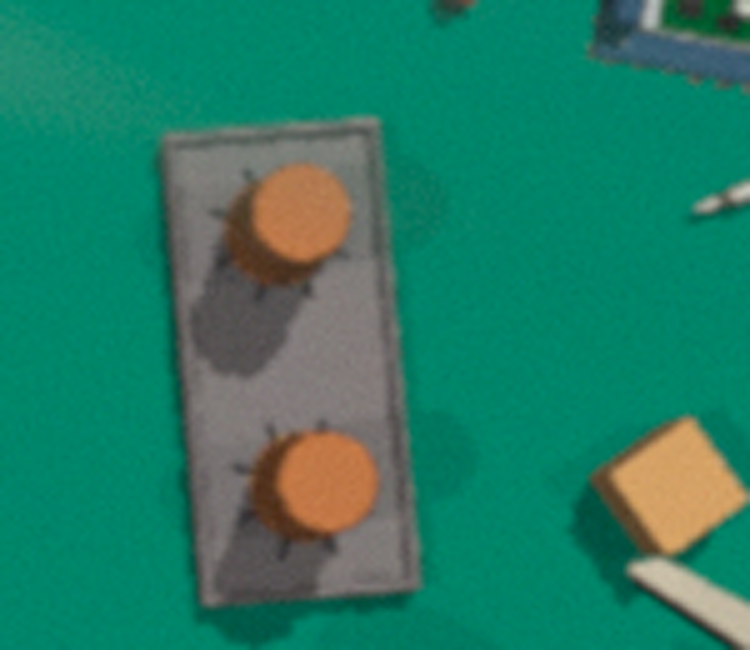

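View pics/scene28.png

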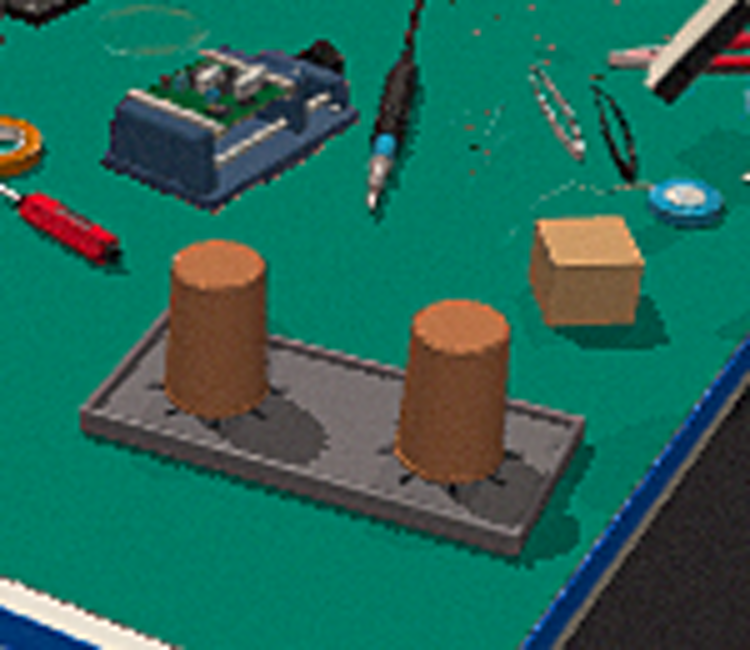

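Run:
```python
from h import *
from station import robot
s,t=load()
print("near",tri(s,(300+461/5,150+326/5),t,(340+328/5,180+482/5)),"far",tri(s,(300+219/5,150+265/5),t,(340+301/5,180+213/5)))
robot.job_done()
```

```text
near (array([ 450.67186836, -152.55796588,   85.92151087]), np.float64(1.1948842159548096)) far (array([ 579.56005626, -138.46852236,   85.83442419]), np.float64(0.9325526301919752))
the job is handed in; nothing more can be done
```

Both cups now stand upside down on the rack and the job is handed in at about 47 s. The cup from the cradle is on the far peg. The other cup was laid in the cradle, released, re-gripped and put on the near peg.

**Final checks**
- **Position:** from both camera views, the top of each cup is within about 2 mm of its peg's measured axis (limit 20 mm).
- **Height:** both cup tops measure about 86 mm above the bench, and each cup's rim looks flat on the tray. A seated cup should measure 90. The two cameras together read about 4–5 mm low on everything I measured, so I take this as seated.
- **Setting down:** I lowered the cups in small steps. The highest force I read was about 30 N, while placing the first cup; the limit is 40 N.
- **Bystanders:** the pictures before and after show no change at the jar, spool or carton.

**Disagreements**
- **Fingertip position:** with the tool pointing down, the fingertips first touched the bench when the reported TCP was at z ≈ −25 mm. Sideways views suggested an offset of only about 16–18 mm. I took 25 mm as the working value and relied on pictures and felt contact for the fits.
- **Cameras:** the side camera and the overhead camera differed by about 5–8 mm when I projected points to a known height. I steered by the overhead view and by combining both.

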